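# Clamp a slip-ring rotor hub in the vise and build its ring stack

## Task

The vise has been left wound too nearly shut: crank its handle to open the jaws, stand the rotor hub on the vise bed between them with its post upright, and crank the handle the other way until the jaws grip the hub's square foot firmly. Then thread the ring stack down the post, every ring fully home: the white insulating ring first, then all the brass rings that are there, and the black collar last. Leave the hub clamped in the vise, and leave the other things on the bench alone.

Things in the scene. Friction and masses are not known exactly. Their poses are not given: they have to be found in the camera images.
- vise: Small blue machine vise fixed to the bench, 164 x 96 mm, 85 mm high. Origin: centre of its underside; x along the screw from the crank (robot side) to the fixed jaw, z up. Bed at z = 40 mm. Fixed jaw face at x = +45 mm; jaws 64 mm wide, tops at z = 81 to 85 mm. Front plate at x = -62 to -75 mm, top z = 78 mm. A foot held against the fixed jaw is centred at x = +23 mm, y = 0.
- screw_axis (a point): Point on the crank's axis of rotation (horizontal, along the vise's x, 62 mm above the bench), level with the middle of the handle sleeve: centre of the circle of 34 mm radius on which handle_grip travels.
- handle_grip (a point): Middle of the crank's black handle sleeve, 15 mm in diameter, 44 mm long, parallel to the vise's x, sticking out toward the robot. It spins freely on its pin, so it can be pinched from above (fingers closing along the vise's y) and led round its circle in the vise's y-z plane with the gripper kept pointing down. Lowest point of the circle: 28 mm above the bench.
- crank (a joint): Crank angle (rad), 0 to 15.7. 0 = jaws fully open, sleeve straight above the axis. Grows, closing the jaws, clockwise as seen from the robot: handle_grip = screw_axis + 34 mm * (-sin(angle) along vise y, cos(angle) up). Gap = 58 mm - 20 mm per turn; 26 to 38 mm at the start. Takes about 6 N at the sleeve, more as the jaws grip; stays where it is left.
- jaw (a joint): Travel of the moving jaw from fully open (m), 0 to 0.050, driven by the crank only. Gap between the jaws = 0.058 - this.
- jaw_face: Steel face of the moving jaw, 64 mm wide, on a stiff rubber pad (8 N per mm, 4 mm travel), so the grip builds up gradually: a 44 mm foot is touched at crank angle 4.4 and firmly held (20 to 28 N) 0.8 to 1.1 rad farther; at 1.25 rad past touch the crank stops hard. Origin: on its pressing surface, level with the vise's underside.
- hub: Rotor hub, 300 g, stands upright on the bench at the start: a square aluminium foot 44 x 44 x 48 mm high, with a steel post 14 mm in diameter and 78 mm high on top (126 mm in all; the post's last 4 mm are tapered). Origin: centre of the foot's underside; x and y square to the foot's sides, z along the post. All four sides are alike. It can be carried by the post.
- post_tip (a point): Top end of the hub's post, on its axis, 126 mm above the foot's underside.
- white_ring: White ceramic insulating ring, 44 mm outside, 12 mm high. Lies flat on the bench at the start. Origin: centre of its underside, z up through the bore. Bore 18 mm. Goes on first, flat on the top of the hub's foot.
- brass_ring_1: Brass slip ring, 36 mm outside, 10 mm high; 2 to 4 of these are there, all alike, and go on after the white ring in any order. Lies flat on the bench at the start. Origin: centre of its underside, z up through the bore. Bore 18 mm.
- brass_ring_2: Brass slip ring, 36 mm outside, 10 mm high; 2 to 4 of these are there, all alike, and go on after the white ring in any order. Lies flat on the bench at the start. Origin: centre of its underside, z up through the bore. Bore 18 mm.
- brass_ring_3: Brass slip ring, 36 mm outside, 10 mm high; 2 to 4 of these are there, all alike, and go on after the white ring in any order. Lies flat on the bench at the start. Origin: centre of its underside, z up through the bore. Bore 18 mm.
- brass_ring_4: Brass slip ring, 36 mm outside, 10 mm high; 2 to 4 of these are there, all alike, and go on after the white ring in any order. Lies flat on the bench at the start. Origin: centre of its underside, z up through the bore. Bore 18 mm.
- black_collar: Black plastic collar, 30 mm outside, 14 mm high. Lies flat on the bench at the start. Origin: centre of its underside, z up through the bore. Bore 18 mm. Goes on last, on the topmost brass ring.
- solder_reel: Reel of solder wire, bystander, about 78 x 92 x 50 mm. Origin: centre of its underside.
- multimeter: Yellow pocket multimeter, bystander, 132 x 68 x 37 mm. Origin: centre of its underside.
- side_cutters: Small red-handled cutters, bystander, 42 x 132 x 12 mm. Origin: centre of its underside.
- black_tape: Roll of black tape, bystander, 58 x 56 x 19 mm. Origin: centre of its underside.
Not all that is in view belongs to the job. Of the things shaped like the black_collar, the black one is meant.

How it is judged:
By the outcome, as a careful person would: the job done as asked, in the order asked, and still so for the second after the job is handed in, with the robot touching nothing.
Of brass_ring_1, brass_ring_2, brass_ring_3, brass_ring_4 only 2 to 4 are there at a start; the rules pass over those that are not, and their reading is None.
At some moment in a run one of white_ring, brass_ring_1, brass_ring_2, brass_ring_3, brass_ring_4, black_collar may be knocked a few centimetres aside while the robot is not near it.
Once in a run the grip may slacken for a moment while it holds something.
It also fails if it takes over 210 s, if anything falls off the work surface, if the arm or the gripper's body presses on something with over 40 N, if the wrist force passes 120 N, or if a joint passes its speed limit or range.

## Robot

A 7-joint arm with a two-finger parallel gripper is mounted at the origin on a cart in front of the work surface, level with it; the furniture and walls round the work are solid. World frame = base frame: x ahead of the robot, y to its left, z up, the work surface at z = 0. Lengths are in m, angles in rad, forces in N, time in s.
With the tool pointing down it reaches from about 0.35 to 0.9 m from the base axis. Payload 19.9 kg.
Tool frame: the origin (TCP) lies between the finger pads; the fingertips stand 14 mm ahead of it and the grasp point (between the pads) lies 5 mm behind it; z points along the fingers, y is the line along which they close (so a half turn about z gives the same grasp; the last joint's range is limited). The gripper opens to 85 mm and grips with 20 to 120 N. Pads are 22 mm wide; open, the fingers measure 114 mm over their backs; the gripper's body (76 mm by 85 mm) begins 54 mm behind the grasp point. The pads swing forward as they close: fully open they stand 13 mm farther back than shut.
Start: joints at [1.177, 0.417, -0.01, 1.614, 0.005, 1.111, -0.053], TCP at [0.216, -0.586, 0.21] pointing down, gripper open.
Joint ranges: [-2.81, 2.81], [-0.39, 2.02], [-1.27, 1.25], [0.06, 2.57], [-1.19, 4.33], [0.19, 2], [-2.82, 2.82]. Speed limits (rad/s): [1.89, 1.89, 2.39, 2.39, 3.01, 3.01, 3.01].

## Interface

Orientations are given as [roll, pitch, yaw] about the fixed x, y, z axes, in that order (R = Rz(yaw) Ry(pitch) Rx(roll)).
In Python, from workcell import sense, vision, job gives the robot as it stands.
- The arm moves only by the shell command python3 -m pendant 'ROWS' [FORCE]. ROWS is JSON, a list of rows, each an object with "travel": the shift along the world's x, y, z in cm, a list of three; "rot": the turn, a rotation vector about the world's x, y, z in rad, a list of three; "hand": the finger opening in cm, from 0 to 8.54. In form: [{"travel": [tx, ty, tz], "rot": [ax, ay, az], "hand": hand}, ...]. A call has 1 to 5 rows; each row shifts and turns the commanded pose from where the row before left it; what a row does not reach is not made up. A row lasts 1/8 s, in which the tool goes at most 62.5 mm and 10.7 degrees, less where a joint would pass 70% of its speed; a pose out of reach is approached as far as the arm can. A call is refused whole if a number of a shift passes 6.25 or a number of a turn 0.188, either way. A call with a gripper value outside its range is refused whole. The fingers move at their own pace and stop on an object; FORCE is the grip in N (left out, the last holds). Time passes only in rows, so rows that do not move let the fingers close. It gives the time, the measured TCP pose, the force, the opening and the grip force at its end, in the units of the state.
- sense(): the state, without advancing time (a new reading comes with each control period).
- vision.grab_frame(name): name is "scene" or "top"; returns a dict with "pixels" (480x640x3 uint8, blue, green, red), "range_z" (480x640 float32, m along the optical axis (not along the pixel's ray), 0 where there is no reading), "intrinsics" (3x3 intrinsics, pixels), "k1" (the pictures are not rectified: a ray, as slopes to the right and down, at radius r is drawn at 1 + k1 r^2 times it, then the intrinsics apply), "R" (3x3) and "t" (3): a world point X has camera coordinates R X + t. Camera axes: x right, y down, z forward; pixel columns grow to the right and rows downward; lengths in m; the calibration is good to about 2 mm. A picture is of the moment at which its call begins.
- job.hand_in(): hands the job in; it is judged then, once.
Trained networks look in the newest picture that a camera, given by its name, has taken for a name from the list of things; names that differ only in an ending like _2 or _b are one class to them, and where a whole thing is asked for, a point or a joint stands for the part that bears it (a point fixed in the world has none). Each returns a list of dicts, best first, with "conf" (0 to 1); they miss things now and then, are a little off and sometimes report something else, mostly with a low value. They report only what shows in the picture. A call takes as long as a camera call. They do not tell look-alikes from the thing itself.
- vision.search_frame(camera, query): "box" ([left, top, right, bottom] as shares, 0 to 1, of the picture: columns of its width, rows of its height, round what is visible of it).
- vision.pinpoint(camera, query): "xy" ([column, row] as shares, 0 to 1, of the picture: columns of its width, rows of its height: a listed point, or the origin of a listed thing).
The state is a dict: "clock": time; "q": joint angles; "dq": joint speeds; "joint_efforts": joint torques, N m; "eef_pos": TCP position; "tool_rot": TCP orientation; "force": force on the tool from outside, world axes, zero at the start; "torque": the same for the moment, N m; "width": finger opening in m; "grip_force": force on a finger pad.
Only numpy, scipy, OpenCV 4.12 (cv2) and the standard library are available. Lean on these libraries where they do the work, as an engineer would, in place of code of your own. Each camera call takes 0.05 s, during which the arm holds its last target. There are 200 camera calls.

## Working session

There is one attempt and no reset: what is moved stays moved. The work goes in short steps, Python scripts to look and compute and a shell command to move; the robot and the scene stay as the last step left them, time stands still between calls to the robot, and variables do not carry over. Pictures are saved under pics/ and viewed, at most 14 in all, crops included, and the job is handed in when it is done.

```bash
ls; mkdir -p pics; cat > h.py <<'E'
import numpy as np, cv2
from workcell import sense, vision, job
def ray(f,u,v):
    K=np.array(f["intrinsics"],float);k1=f["k1"]
    return cv2.undistortPoints(np.array([[[u,v]]],float),K,np.array([k1,0,0,0,0.]))[0,0]
def at_z(f,u,v,z):
    x,y=ray(f,u,v);R=np.array(f["R"]);t=np.array(f["t"])
    c=-R.T@t;d=R.T@np.array([x,y,1]);return c+d*(z-c[2])/d[2]
def cloud(f):
    K=np.array(f["intrinsics"],float);vv,uu=np.mgrid[0:480,0:640]
    p=cv2.undistortPoints(np.stack([uu,vv],-1).reshape(-1,1,2).astype(float),K,np.array([f["k1"],0,0,0,0.]))[:,0]
    z=f["range_z"].reshape(-1);P=np.c_[p*z[:,None],z]
    W=(P-np.array(f["t"]))@np.array(f["R"]);W[z<=0]=np.nan
    return W.reshape(480,640,3)
E
cat > look.py <<'E'
from h import *
for cam in ("scene","top"):
    f=vision.grab_frame(cam);cv2.imwrite(f"pics/{cam}0.png",f["pixels"])
    W=cloud(f);np.save(f"{cam}0.npy",W)
    print(cam,"cam at",(-np.array(f["R"]).T@np.array(f["t"])).round(3),f["k1"])
    for q in ["vise","screw_axis","handle_grip","jaw_face","hub","post_tip","white_ring","brass_ring_1","black_collar","solder_reel","multimeter","side_cutters","black_tape"]:
        for r in vision.pinpoint(cam,q)[:6]:
            if r["conf"]<.25: continue
            u,v=r["xy"][0]*640,r["xy"][1]*480
            w=W[min(int(v),479),min(int(u),639)]
            print(q,round(r["conf"],2),int(u),int(v),"depth pt",w.round(3),"z0",at_z(f,u,v,0).round(3)[:2])
s=sense();print({k:np.round(s[k],3) for k in s})
E
python3 look.py
```

```text
pics
scene cam at [-0.205  0.778  0.532] -0.022209639038549472
vise 0.8 401 258 depth pt [0.518 0.161 0.038] z0 [0.571 0.114]
vise 0.65 428 256 depth pt [0.501 0.104 0.035] z0 [0.549 0.058]
screw_axis 0.66 427 255 depth pt [0.501 0.108 0.038] z0 [0.554 0.056]
handle_grip 0.6 439 238 depth pt [0.458 0.123 0.098] z0 [ 0.606 -0.026]
hub 0.82 325 328 depth pt [0.412 0.403 0.017] z0 [0.432 0.391]
hub 0.61 436 241 depth pt [0.459 0.129 0.093] z0 [ 0.598 -0.009]
post_tip 0.96 325 267 depth pt [0.429 0.394 0.124] z0 [0.62  0.278]
white_ring 0.57 353 290 depth pt [0.499 0.289 0.011] z0 [0.514 0.279]
brass_ring_1 0.54 290 306 depth pt [0.524 0.412 0.001] z0 [0.524 0.412]
brass_ring_1 0.43 307 286 depth pt [0.569 0.351 0.003] z0 [0.571 0.349]
black_collar 0.58 355 314 depth pt [0.436 0.326 0.006] z0 [0.441 0.322]
black_collar 0.5 344 268 depth pt [0.587 0.253 0.007] z0 [0.594 0.246]
black_collar 0.47 393 307 depth pt [0.419 0.255 0.007] z0 [0.425 0.249]
solder_reel 0.85 237 286 depth pt [0.614 0.479 0.018] z0 [0.64 0.47]
multimeter 0.91 217 345 depth pt [0.444 0.582 0.029] z0 [0.481 0.57 ]
side
[... 1270 characters left out ...]
[0.481 0.561 0.038] z0 [0.48  0.567]
side_cutters 0.41 320 313 depth pt [0.445 0.317 0.007] z0 [0.444 0.317]
black_tape 0.98 410 175 depth pt [0.736 0.114 0.003] z0 [0.736 0.112]
{'clock': np.float64(1.4), 'q': array([ 1.176,  0.417, -0.01 ,  1.614,  0.005,  1.111, -0.053]), 'dq': array([ 0.001, -0.001, -0.   , -0.   ,  0.001,  0.001, -0.   ]), 'joint_efforts': array([-1.0000e-03, -8.6421e+01,  6.7800e-01, -4.3521e+01,  1.9000e-02,
        2.0000e-03,  0.0000e+00]), 'eef_pos': array([ 0.216, -0.586,  0.21 ]), 'tool_rot': array([-3.141,  0.   ,  0.353]), 'force': array([0.142, 1.095, 0.22 ]), 'torque': array([ 0.034,  0.055, -0.032]), 'grip_force': np.float64(0.0), 'width': np.float64(0.085)}
```

```bash
python3 -c "
import cv2
i=cv2.imread('pics/top0.png')[130:370,170:470];cv2.imwrite('pics/top0c.png',cv2.resize(i,(750,600),interpolation=cv2.INTER_CUBIC))"
```

```text
(no output)
```

View pics/top0c.png

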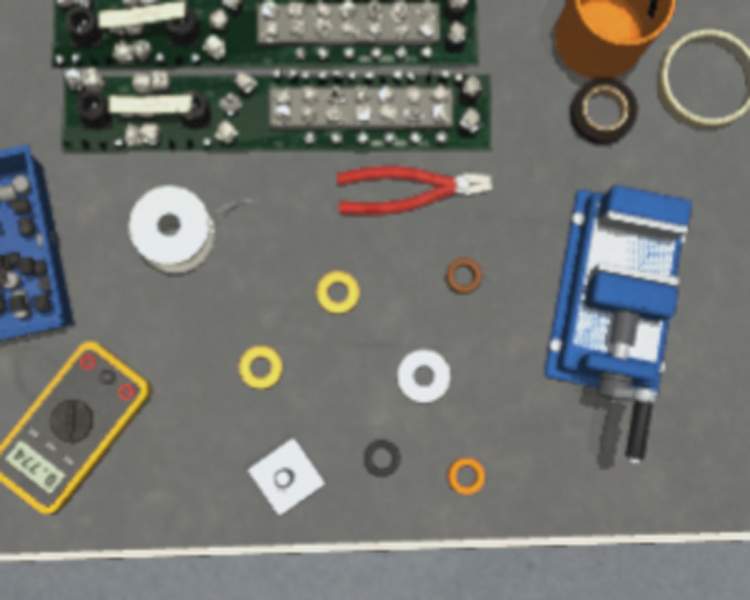

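View pics/scene0.png

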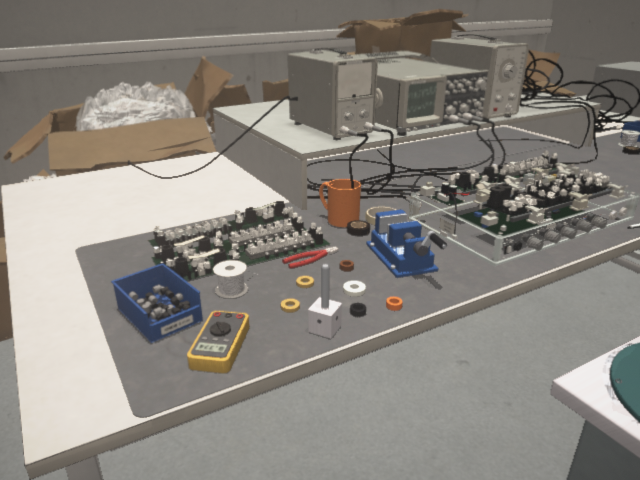

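The top crop shows two brass rings at (338,292) and (260,367), the white ring at (424,376) and the black collar at (381,458). The orange (467,476) and brown (464,275) collars are decoys. The hub is at (286,476), rotated about 35°, and the vise is on the right with its handle at (640,430). The scene view agrees.

```bash
cat > meas.py <<'E'
from h import *
from scipy.optimize import minimize
import sys
def blob(f,m,z,name):
    n,l,s,c=cv2.connectedComponentsWithStats(m.astype(np.uint8))
    for i in range(1,n):
        if s[i,4]<25: continue
        cs,_=cv2.findContours((l==i).astype(np.uint8),cv2.RETR_EXTERNAL,cv2.CHAIN_APPROX_NONE)
        (u,v),r=cv2.minEnclosingCircle(cs[0]);cu,cv_=cv2.moments(cv2.convexHull(cs[0])),0
        u,v=cu['m10']/cu['m00'],cu['m01']/cu['m00']
        print(name,"px",round(u,1),round(v,1),"r mm",round(r*2.12,1),at_z(f,u,v,z).round(4)[:2])
if __name__=="__main__":
    f=vision.grab_frame("top");im=f["pixels"];W=cloud(f)
    hsv=cv2.cvtColor(im,cv2.COLOR_BGR2HSV).astype(int);H,S,V=hsv[...,0],hsv[...,1],hsv[...,2]
    box=np.zeros((480,640),bool);box[235:335,265:370]=1
    blob(f,box&(V>175)&(S<60),.012,"white/hub")
    blob(f,box&(S>90)&(V>120)&(H>20)&(H<35),.010,"brass")
    blob(f,box&(V<72),.014,"black")
    # vise: points above 70 mm
    b=np.zeros((480,640),bool);b[195:325,385:455]=1
    P=W[b&(W[...,2]>.070)&(W[...,2]<.1)];print(len(P))
    blue=b&(H>100)&(H<125)&(S>100)
    Q=W[blue&(W[...,2]>.068)]
    for yaw in (-.15,-.1,-.05,0):
        d=np.array([np.cos(yaw),np.sin(yaw)]);e=np.array([-d[1],d[0]])
        h,_=np.histogram(Q[:,:2]@e,bins=np.arange(-.05,.25,.004));print(yaw,h[h>0])
    cv2.imwrite("pics/vise.png",cv2.resize(im[190:330,380:460],(457,800))[:600]) if 0 else None
    np.save("Q.npy",Q);np.save("W.npy",W)
    # hub foot yaw/centre: points at foot top
    Pf=W[(W[...,2]>.040)&(W[...,2]<.056)&box]; r=cv2.minAreaRect((Pf[:,:2]*1000).astype(np.float32));print("foot",r,len(Pf))
    Pt=W[(W[...,2]>.115)&(W[...,2]<.135)&box];print("tip",Pt.mean(0).round(4),len(Pt))
E
python3 meas.py
```

```text
white/hub px 339.1 280.0 r mm 22.4 [0.5112 0.2761]
white/hub px 284.0 320.2 r mm 32.2 [0.4319 0.3915]
brass px 304.7 246.5 r mm 18.4 [0.5831 0.3461]
brass px 273.7 276.5 r mm 18.5 [0.5218 0.4116]
black px 322.1 312.8 r mm 14.7 [0.4449 0.3133]
1658
-0.15 [11 27 48 46 62 65 60 67 62 57 63 58 63 60 66 65 64 46]
-0.1 [ 8 16 25 41 53 47 65 65 66 61 61 58 64 59 62 67 64 43 54 11]
-0.05 [ 3 18 20 23 37 52 49 53 69 62 66 60 62 60 63 64 66 44 45 51 21  2]
0 [ 2 16 22 19 24 40 49 48 54 62 66 62 58 66 60 63 64 47 43 42 53 19 11]
foot ((431.96368408203125, 389.4666748046875), (43.720130920410156, 43.96782302856445), 33.2420654296875) 449
tip [0.4322 0.3896 0.1256] 46
```

```bash
cat > m2.py <<'E'
from h import *
W=np.load("W.npy");im=cv2.imread("pics/top0.png")
b=np.zeros((480,640),bool);b[195:325,385:455]=1
hsv=cv2.cvtColor(im,cv2.COLOR_BGR2HSV).astype(int)
blue=b&(hsv[...,0]>100)&(hsv[...,0]<125)&(hsv[...,1]>100)
hi=b&(W[...,2]>.068)
n,l,s,c=cv2.connectedComponentsWithStats(hi.astype(np.uint8),connectivity=4)
for i in range(1,n):
    if s[i,4]<20: continue
    P=W[l==i];r=cv2.minAreaRect((P[:,:2]*1000).astype(np.float32));print("hi",s[i],np.round(r[0],1),np.round(r[1],1),round(r[2],1),"z",np.percentile(P[:,2],[5,50,95]).round(3))
B=W[blue];r=cv2.minAreaRect((B[:,:2]*1000).astype(np.float32));print("blue all",r)
for zl,zh in ((.005,.03),(.03,.05)):
    P=W[blue&(W[...,2]>zl)&(W[...,2]<zh)];r=cv2.minAreaRect((P[:,:2]*1000).astype(np.float32));print(zl,len(P),r)
Q=W[hi&blue]
for yaw in np.arange(-.24,-.07,.02):
    d=np.array([np.cos(yaw),np.sin(yaw)]);e=np.array([-d[1],d[0]])
    a=Q[:,:2]@e;m=(Q[:,0]>.56)
    print(round(yaw,2),np.percentile(a[m],[1,3,97,99]).round(4),(np.percentile(a[m],98)-np.percentile(a[m],2)).round(4))
h=b&(W[...,2]>.05)&(np.mgrid[0:480,0:640][0]>289)&(hsv[...,2]<70)
P=W[h];print("handle",len(P),P.min(0).round(3),P.max(0).round(3),P.mean(0).round(3))
v=np.linalg.svd((P-P.mean(0))[:,:2])[2][0];print("handle yaw",np.arctan2(v[1],v[0])%np.pi)
E
python3 m2.py
python3 -c "
import cv2
i=cv2.imread('pics/top0.png')[195:325,380:460];cv2.imwrite('pics/v.png',cv2.resize(i,(369,600),interpolation=cv2.INTER_CUBIC))"
```

```text
hi [412 204  35  21 507] [634.3  97.6] [66.4 29. ] 75.4 z [0.073 0.083 0.087]
hi [406 235  36  33 701] [557.6 114.9] [66.  58.7] 77.6 z [0.07  0.084 0.089]
hi [404 269  29  47 560] [484.3 117.8] [90.2 49.6] 17.1 z [0.071 0.081 0.101]
blue all ((584.0477905273438, 111.73604583740234), (90.38919067382812, 174.55294799804688), 77.40565490722656)
0.005 452 ((577.8883666992188, 111.79505920410156), (93.30525970458984, 162.47628784179688), 77.55665588378906)
0.03 416 ((577.436767578125, 110.7518081665039), (80.200439453125, 149.9337158203125), 77.39864349365234)
-0.24 [0.2145 0.2165 0.277  0.2783] 0.062
-0.22 [0.2031 0.2049 0.2661 0.2666] 0.0623
-0.2 [0.1915 0.1935 0.2549 0.2558] 0.0627
-0.18 [0.1796 0.1819 0.2441 0.2451] 0.0636
-0.16 [0.1673 0.1698 0.2335 0.2342] 0.0646
-0.14 [0.1549 0.1579 0.2226 0.2233] 0.066
-0.12 [0.1423 0.1456 0.2116 0.2124] 0.0675
-0.1 [0.1298 0.1333 0.2005 0.2014] 0.069
-0.08 [0.1174 0.1208 0.1895 0.1904] 0.0705
handle 156 [0.442 0.11  0.081] [0.484 0.13  0.103] [0.461 0.121 0.098]
handle yaw 2.9262002054622767
```

View pics/v.png

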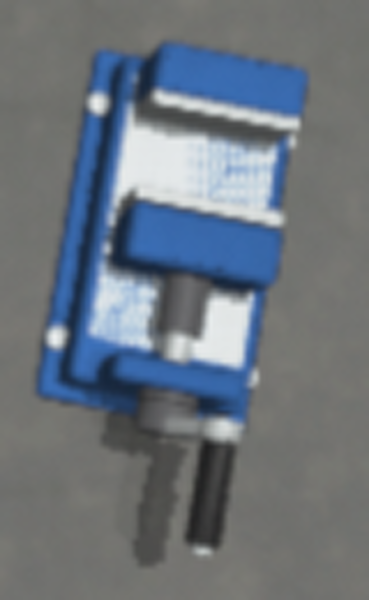

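The vise yaw comes out at about -0.216 rad, with its centre near (0.578, 0.1115). The handle is at (0.461, 0.121, 0.092), so the crank is at about 6.76 rad. All of this fits the given sizes, so I'll move to the handle.

```bash

python3 -m pendant '[{"travel":[1.6,4.7,0],"rot":[0,0,-0.038],"hand":4},{"travel":[1.6,4.7,0],"rot":[0,0,-0.038],"hand":4},{"travel":[1.6,4.7,0],"rot":[0,0,-0.038],"hand":4},{"travel":[1.6,4.7,0],"rot":[0,0,-0.038],"hand":4},{"travel":[1.6,4.7,0],"rot":[0,0,-0.038],"hand":4}]' 40
python3 -m pendant '[{"travel":[1.6,4.7,0],"rot":[0,0,-0.038],"hand":4},{"travel":[1.6,4.7,0],"rot":[0,0,-0.038],"hand":4},{"travel":[1.6,4.7,0],"rot":[0,0,-0.038],"hand":4},{"travel":[1.6,4.7,0],"rot":[0,0,-0.038],"hand":4},{"travel":[1.6,4.7,0],"rot":[0,0,-0.038],"hand":4}]'
python3 -m pendant '[{"travel":[1.6,4.7,0],"rot":[0,0,-0.038],"hand":4},{"travel":[1.6,4.7,0],"rot":[0,0,-0.038],"hand":4},{"travel":[1.6,4.7,0],"rot":[0,0,-0.038],"hand":4},{"travel":[1.6,4.7,0],"rot":[0,0,-0.038],"hand":4},{"travel":[0,0,0],"rot":[0,0,-0.038],"hand":4}]'
```

```text
clock: 2.08
eef_pos: [0.2963, -0.35, 0.2098]
tool_rot: [3.141, -0.0, 0.162]
force: [-0.4, 0.1, 0.2]
width: 0.0398
grip_force: 0.0
clock: 2.7
eef_pos: [0.3763, -0.115, 0.21]
tool_rot: [3.141, -0.001, -0.029]
force: [1.1, 0.3, 0.9]
width: 0.04
grip_force: 0.0
clock: 3.32
eef_pos: [0.4405, 0.0747, 0.2098]
tool_rot: [-3.14, -0.0, -0.214]
force: [-0.3, -0.6, -0.6]
width: 0.0402
grip_force: 0.0
```

```bash

python3 -m pendant '[{"travel":[1.65,4.7,0],"rot":[0,0,0],"hand":4},{"travel":[0,0,-4],"rot":[0,0,0],"hand":4},{"travel":[0,0,-4],"rot":[0,0,0],"hand":4},{"travel":[0,0,-3],"rot":[0,0,0],"hand":4},{"travel":[0,0,-1.5],"rot":[0,0,0],"hand":4}]'
python3 -m pendant '[{"travel":[0,0,0],"rot":[0,0,0],"hand":1},{"travel":[0,0,0],"rot":[0,0,0],"hand":1},{"travel":[0,0,0],"rot":[0,0,0],"hand":1},{"travel":[0,0,0],"rot":[0,0,0],"hand":1}]' 50
python3 - <<'E'
import numpy as np
yaw=-.216;e=np.array([-np.sin(yaw),np.cos(yaw)])
a=6.76
for st in [.46]*13:
    b=a-st;dy=-.034*(np.sin(b)-np.sin(a));dz=.034*(np.cos(b)-np.cos(a))
    print(round(b,2),(np.r_[e*dy,dz]*100).round(2).tolist());a=b
E
```

```text
clock: 3.95
eef_pos: [0.4559, 0.1177, 0.0835]
tool_rot: [3.141, 0.001, -0.218]
force: [0.3, 0.1, 0.6]
width: 0.04
grip_force: 0.0
clock: 4.45
eef_pos: [0.4568, 0.1185, 0.0852]
tool_rot: [-3.141, -0.001, -0.217]
force: [-0.1, -0.6, 0.7]
width: 0.0099
grip_force: 0.0
6.3 [0.32, 1.47, 0.38]
5.84 [0.32, 1.48, -0.33]
5.38 [0.26, 1.18, -0.97]
4.92 [0.14, 0.64, -1.4]
4.46 [-0.01, -0.03, -1.55]
4.0 [-0.15, -0.7, -1.37]
3.54 [-0.27, -1.22, -0.91]
3.08 [-0.33, -1.49, -0.26]
2.62 [-0.32, -1.45, 0.45]
2.16 [-0.24, -1.11, 1.06]
1.7 [-0.12, -0.53, 1.45]
1.24 [0.03, 0.15, 1.54]
0.78 [0.18, 0.81, 1.31]
```

```bash
python3 - <<'E'
from h import *
a=vision.grab_frame("scene");b=vision.grab_frame("top")
i=cv2.resize(a["pixels"][170:290,340:480],(400,343));j=cv2.resize(b["pixels"][220:340,370:470],(400,480),interpolation=cv2.INTER_CUBIC)
c=np.zeros((480,800,3),np.uint8);c[:343,:400]=i;c[:,400:]=j;cv2.imwrite("pics/g1.png",c)
print(sense()["width"],sense()["grip_force"])
E
```

```text
0.010006337731104552 0.0
```

View pics/g1.png

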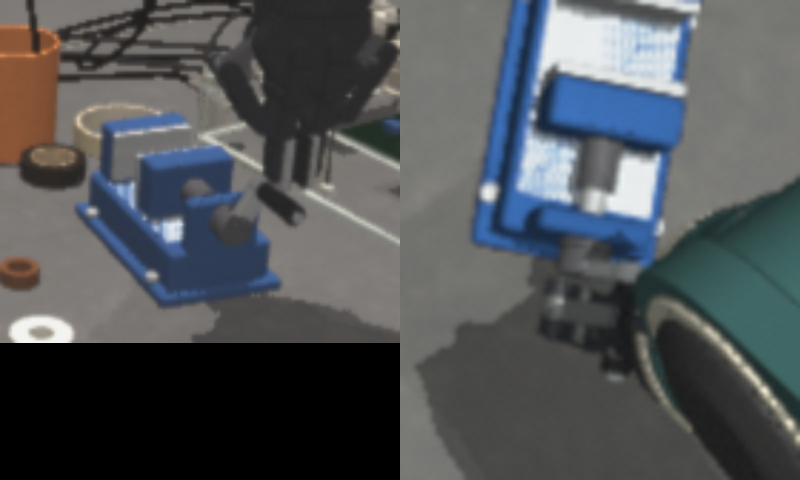

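```bash
cat >> h.py <<'E'
def proj(f,X):
    R=np.array(f["R"]);t=np.array(f["t"],float)
    return cv2.projectPoints(np.array(X,float).reshape(-1,1,3),cv2.Rodrigues(R)[0],t,np.array(f["intrinsics"],float),np.array([f["k1"],0,0,0,0.]))[0][:,0]
E
python3 - <<'E'
from h import *
f=vision.grab_frame("scene");o=cv2.imread("pics/scene0.png");g=f["pixels"].copy()
x,y,z=sense()["eef_pos"]
pts=[(x,y,z-.014),(x,y,z+.005),(x,y,z+.05)]
for im in (o,g):
    big=im
R=[]
for im in (o,g):
    c=cv2.resize(im[190:270,385:465],(400,400),interpolation=cv2.INTER_CUBIC)
    for p,col in zip(proj(f,pts),((0,0,255),(0,255,255),(0,255,0))):
        cv2.circle(c,(int((p[0]-385)*5),int((p[1]-190)*5)),4,col,1)
    R.append(c)
cv2.imwrite("pics/g2.png",np.hstack(R))
E
```

```text
(no output)
```

View pics/g2.png

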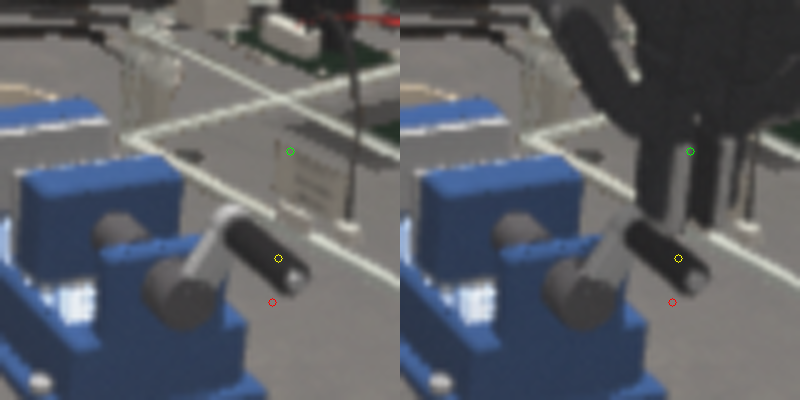

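```bash
python3 - <<'E'
from h import *
f=vision.grab_frame("scene");W=cloud(f)
for r in range(200,246,4):
    v=r; print(r,[tuple((W[v,u]*1000).round().astype(int)) if np.isfinite(W[v,u,0]) else None for u in (434,437,441,445,449,452)])
s=sense();print(s["eef_pos"],s["tool_rot"],s["force"],s["clock"])
t=vision.grab_frame("top");T=cloud(t);m=(T[...,2]>.1)&(abs(T[...,0]-.456)<.03)&(abs(T[...,1]-.12)<.07)
P=T[m];print(len(P),np.percentile(P,[2,50,98],axis=0).round(3))
E
```

```text
200 [(np.int64(468), np.int64(136), np.int64(175)), (np.int64(467), np.int64(129), np.int64(174)), (np.int64(445), np.int64(141), np.int64(184)), (np.int64(443), np.int64(134), np.int64(183)), (np.int64(454), np.int64(112), np.int64(175)), (np.int64(446), np.int64(113), np.int64(178))]
204 [(np.int64(467), np.int64(136), np.int64(168)), (np.int64(456), np.int64(139), np.int64(172)), (np.int64(446), np.int64(139), np.int64(175)), (np.int64(442), np.int64(133), np.int64(176)), (np.int64(454), np.int64(111), np.int64(167)), (np.int64(444), np.int64(113), np.int64(171))]
208 [(np.int64(466), np.int64(136), np.int64(160)), (np.int64(467), np.int64(128), np.int64(158)), (np.int64(449), np.int64(135), np.int64(166)), (np.int64(464), np.int64(110), np.int64(155)), (np.int64(458), np.int64(106), np.int64(157)), (np.int64(443), np.int64(114), np.int64(164))]
212 [(np.int64(451), np.int64(149), np.int64(160)), (np.int64(452), np.int64(141), np.int64(158)), (np.int64(447), np.int64(135), np.int64(159)), (np.int64(461), np.int64(112), np.int64(149)), (np.int64(449), np.int64(113), np.int64(153)),
[... 1779 characters left out ...]
(464), np.int64(129), np.int64(93)), (np.int64(461), np.int64(124), np.int64(93)), (np.int64(452), np.int64(122), np.int64(96)), (np.int64(596), np.int64(-34), np.int64(-2)), (np.int64(580), np.int64(-31), np.int64(5)), (np.int64(571), np.int64(-30), np.int64(9))]
244 [None, (np.int64(455), np.int64(129), np.int64(88)), (np.int64(444), np.int64(130), np.int64(93)), (np.int64(440), np.int64(123), np.int64(93)), (np.int64(572), np.int64(-24), np.int64(0)), (np.int64(568), np.int64(-29), np.int64(0))]
[0.45648959 0.11850928 0.08477903] [-3.14148825e+00 -1.43818507e-04 -2.17152449e-01] [-0.17097466  0.6030778   0.06537681] 4.65
7770 [[0.427 0.059 0.202]
 [0.453 0.127 0.483]
 [0.484 0.186 0.53 ]]
```

In this picture the fingertips sit above the sleeve. Depth puts them at about z = 0.104, where the reported TCP of 0.085 implies 0.071. I'll open, go about 31 mm lower watching the force, and close again.

```bash

python3 -m pendant '[{"travel":[0,0,0],"rot":[0,0,0],"hand":4},{"travel":[0,0.2,0],"rot":[0,0,0],"hand":4},{"travel":[0,0,-1],"rot":[0,0,0],"hand":4},{"travel":[0,0,-1],"rot":[0,0,0],"hand":4},{"travel":[0,0,-1],"rot":[0,0,0],"hand":4}]'
python3 -m pendant '[{"travel":[0,0,0],"rot":[0,0,0],"hand":1},{"travel":[0,0,0],"rot":[0,0,0],"hand":1},{"travel":[0,0,0],"rot":[0,0,0],"hand":1},{"travel":[0,0,0],"rot":[0,0,0],"hand":1}]' 50
```

```text
clock: 5.32
eef_pos: [0.4562, 0.1205, 0.0537]
tool_rot: [3.141, 0.001, -0.217]
force: [0.8, -0.6, 0.4]
width: 0.0399
grip_force: 0.0
clock: 5.82
eef_pos: [0.4563, 0.1208, 0.0547]
tool_rot: [-3.141, 0.0, -0.217]
force: [0.4, 4.6, -10.1]
width: 0.0131
grip_force: 48.7
```

```bash
python3 - <<'E'
from h import *
f=vision.grab_frame("scene")
cv2.imwrite("pics/g3.png",cv2.resize(f["pixels"][190:270,385:485],(750,600),interpolation=cv2.INTER_CUBIC))
s=sense();print(s["force"],s["torque"],s["width"])
E
```

```text
[-0.15641543  5.5794146  -9.52040505] [ 1.10275991  0.06027665 -0.00337212] 0.013191585464365232
```

View pics/g3.png

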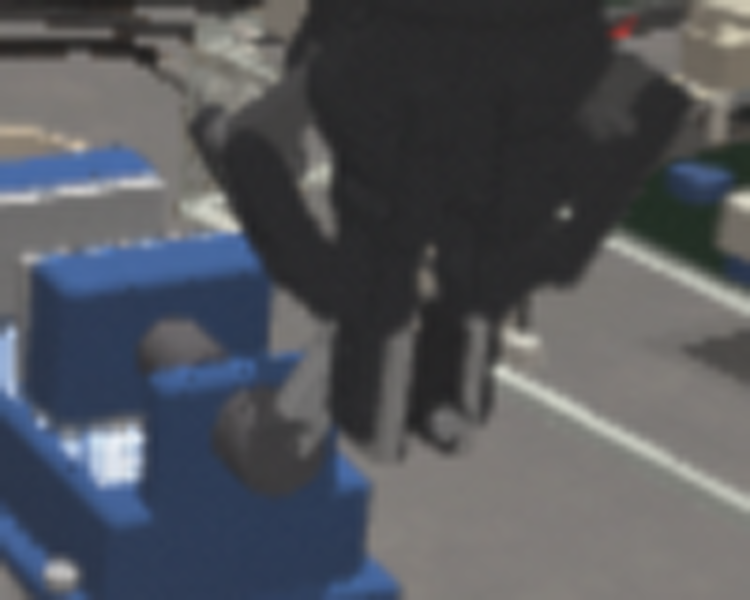

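The sleeve end shows between the fingers at about (440,425), so it is held. The pull is radially inward, so I'll start the opening turn with a small inward correction.

```bash

python3 -m pendant '[{"travel":[0,0.1,-0.2],"rot":[0,0,0],"hand":1},{"travel":[0,0,0],"rot":[0,0,0],"hand":1}]'
python3 -m pendant '[{"travel":[0.32,1.47,0.38],"rot":[0,0,0],"hand":1},{"travel":[0.32,1.48,-0.33],"rot":[0,0,0],"hand":1},{"travel":[0,0,0],"rot":[0,0,0],"hand":1}]'
```

```text
clock: 6.12
eef_pos: [0.4561, 0.1208, 0.0532]
tool_rot: [3.14, 0.0, -0.218]
force: [-10.6, -4.9, 17.9]
width: 0.0131
grip_force: 51.7
clock: 6.5
eef_pos: [0.4636, 0.1537, 0.0544]
tool_rot: [-3.139, -0.002, -0.215]
force: [-6.4, 14.2, 14.9]
width: 0.013
grip_force: 51.5
```

```bash

python3 -m pendant '[{"travel":[0.26,1.2,-0.87],"rot":[0,0,0],"hand":1},{"travel":[0.14,0.64,-1.4],"rot":[0,0,0],"hand":1}]'
python3 -m pendant '[{"travel":[-0.01,-0.03,-1.55],"rot":[0,0,0],"hand":1},{"travel":[-0.15,-0.7,-1.37],"rot":[0,0,0],"hand":1}]'
```

```text
clock: 6.75
eef_pos: [0.4676, 0.171, 0.0313]
tool_rot: [-3.14, -0.002, -0.216]
force: [-2.7, -2.6, 5.8]
width: 0.0129
grip_force: 50.4
clock: 7.0
eef_pos: [0.4659, 0.1628, 0.0014]
tool_rot: [-3.141, -0.001, -0.216]
force: [-2.0, -6.3, 14.1]
width: 0.0132
grip_force: 51.6
```

```bash

python3 -m pendant '[{"travel":[-0.27,-1.22,-0.85],"rot":[0,0,0],"hand":1},{"travel":[-0.33,-1.49,-0.22],"rot":[0,0,0],"hand":1}]'
python3 -m pendant '[{"travel":[-0.32,-1.45,0.45],"rot":[0,0,0],"hand":1},{"travel":[-0.24,-1.11,1.06],"rot":[0,0,0],"hand":1}]'
```

```text
clock: 7.25
eef_pos: [0.4597, 0.1357, -0.0093]
tool_rot: [-3.14, -0.001, -0.216]
force: [0.0, 7.1, 10.8]
width: 0.0133
grip_force: 51.0
clock: 7.5
eef_pos: [0.454, 0.1101, 0.006]
tool_rot: [-3.14, -0.001, -0.216]
force: [1.6, 14.8, 2.2]
width: 0.0138
grip_force: 36.8
```

```bash

python3 -m pendant '[{"travel":[-0.11,-0.49,1.48],"rot":[0,0,0],"hand":1},{"travel":[0.03,0.18,1.54],"rot":[0,0,0],"hand":1}]'
python3 -m pendant '[{"travel":[0.18,0.81,1.31],"rot":[0,0,0],"hand":1},{"travel":[0.24,1.1,0.7],"rot":[0,0,0],"hand":1},{"travel":[0,0,0],"rot":[0,0,0],"hand":1}]'
python3 - <<'E'
from h import *
f=vision.grab_frame("scene")
cv2.imwrite("pics/g4.png",cv2.resize(f["pixels"][190:280,365:465],(500,450),interpolation=cv2.INTER_CUBIC))
E
```

```text
clock: 7.75
eef_pos: [0.453, 0.1063, 0.0364]
tool_rot: [-3.141, -0.0, -0.218]
force: [4.4, 12.6, -12.2]
width: 0.0131
grip_force: 48.7
clock: 8.12
eef_pos: [0.4574, 0.1264, 0.0565]
tool_rot: [-3.141, -0.001, -0.216]
force: [-5.7, 2.6, 10.7]
width: 0.0134
grip_force: 51.9
```

View pics/g4.png

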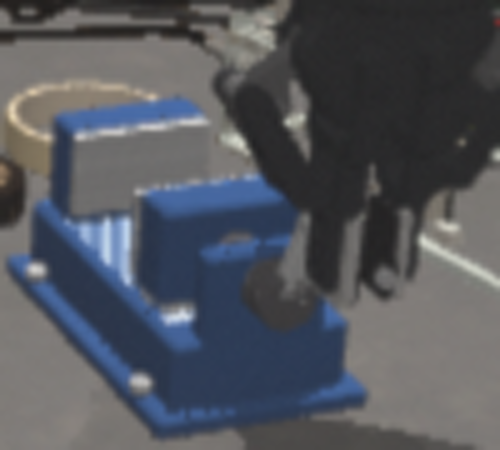

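The jaws are open, with the moving jaw close to the front plate. I'll release the handle and go to the hub post.

```bash

python3 -m pendant '[{"travel":[0,0,0],"rot":[0,0,0],"hand":4},{"travel":[0,0,0],"rot":[0,0,0],"hand":4},{"travel":[0,0,4],"rot":[0,0,0],"hand":4},{"travel":[0,0,4],"rot":[0,0,0],"hand":4},{"travel":[0,0,3],"rot":[0,0,0],"hand":4}]'
python3 -m pendant '[{"travel":[-0.5,5.2,0],"rot":[0,0,0.16],"hand":4},{"travel":[-0.5,5.2,0],"rot":[0,0,0.16],"hand":4},{"travel":[-0.5,5.2,0],"rot":[0,0,0.16],"hand":4},{"travel":[-0.5,5.2,0],"rot":[0,0,0.16],"hand":4},{"travel":[-0.5,5.2,0],"rot":[0,0,0.16],"hand":4}]'
python3 -m pendant '[{"travel":[0,0,0],"rot":[0,0,0],"hand":4}]'; python3 -c "
from h import *
print(sense()['q'].round(3) if hasattr(sense()['q'],'round') else sense()['q'])"
```

```text
clock: 8.8
eef_pos: [0.4574, 0.1254, 0.1675]
tool_rot: [-3.141, -0.001, -0.217]
force: [0.1, 0.2, 0.2]
width: 0.0401
grip_force: 0.0
clock: 9.43
eef_pos: [0.4321, 0.3869, 0.1658]
tool_rot: [3.141, -0.0, 0.587]
force: [0.5, 0.2, -0.0]
width: 0.0399
grip_force: 0.0
clock: 9.55
eef_pos: [0.4303, 0.389, 0.1656]
tool_rot: [-3.139, 0.0, 0.59]
force: [-0.8, -0.8, 0.6]
width: 0.0399
grip_force: 0.0
[-0.166  0.507 -0.819  1.752  0.414  1.065 -2.108]
```

```bash

python3 -m pendant '[{"travel":[0.15,0.05,-2],"rot":[0,0,0],"hand":4},{"travel":[0,0,-3],"rot":[0,0,0],"hand":4},{"travel":[0,0,-3],"rot":[0,0,0],"hand":4},{"travel":[0,0,-1.8],"rot":[0,0,0],"hand":4},{"travel":[0,0,0],"rot":[0,0,0],"hand":1}]' 80
python3 -m pendant '[{"travel":[0,0,0],"rot":[0,0,0],"hand":1},{"travel":[0,0,0],"rot":[0,0,0],"hand":1},{"travel":[0,0,0],"rot":[0,0,0],"hand":1},{"travel":[0,0,0],"rot":[0,0,0],"hand":1}]'
```

```text
clock: 10.18
eef_pos: [0.4333, 0.385, 0.0668]
tool_rot: [3.141, 0.002, 0.582]
force: [-2.3, 0.6, 0.4]
width: 0.0232
grip_force: 0.4
clock: 10.68
eef_pos: [0.4337, 0.3859, 0.0682]
tool_rot: [3.142, -0.0, 0.583]
force: [-0.2, 0.5, -3.4]
width: 0.012
grip_force: 77.8
```

```bash

python3 -m pendant '[{"travel":[0,0,1],"rot":[0,0,0],"hand":1},{"travel":[0,0,2.5],"rot":[0,0,0],"hand":1},{"travel":[0,0,2.5],"rot":[0,0,0],"hand":1},{"travel":[0,0,2.5],"rot":[0,0,0],"hand":1},{"travel":[0,0,2.5],"rot":[0,0,0],"hand":1}]' 80
python3 -m pendant '[{"travel":[1.63,-2.79,0],"rot":[0,0,-0.08],"hand":1},{"travel":[1.63,-2.79,0],"rot":[0,0,-0.08],"hand":1},{"travel":[1.63,-2.79,0],"rot":[0,0,-0.08],"hand":1},{"travel":[1.63,-2.79,0],"rot":[0,0,-0.08],"hand":1},{"travel":[1.63,-2.79,0],"rot":[0,0,-0.08],"hand":1}]'
python3 -m pendant '[{"travel":[1.63,-2.79,0],"rot":[0,0,-0.08],"hand":1},{"travel":[1.63,-2.79,0],"rot":[0,0,-0.08],"hand":1},{"travel":[1.63,-2.79,0],"rot":[0,0,-0.08],"hand":1},{"travel":[1.63,-2.79,0],"rot":[0,0,-0.08],"hand":1},{"travel":[1.63,-2.79,0],"rot":[0,0,-0.08],"hand":1}]'
python3 -m pendant '[{"travel":[0,0,0],"rot":[0,0,0],"hand":1}]'
python3 - <<'E'
from h import *
a=vision.grab_frame("scene");b=vision.grab_frame("top")
i=cv2.resize(a["pixels"][140:290,340:480],(400,429));j=cv2.resize(b["pixels"][180:330,370:470],(400,600),interpolation=cv2.INTER_CUBIC)
c=np.zeros((600,800,3),np.uint8);c[:429,:400]=i;c[:,400:]=j;cv2.imwrite("pics/g5.png",c)
E
```

```text
clock: 11.3
eef_pos: [0.4334, 0.386, 0.1795]
tool_rot: [-3.141, -0.0, 0.583]
force: [0.3, -0.1, -2.9]
width: 0.012
grip_force: 78.0
clock: 11.92
eef_pos: [0.5155, 0.2456, 0.1788]
tool_rot: [-3.141, -0.001, 0.18]
force: [0.7, 0.8, -3.1]
width: 0.0119
grip_force: 78.0
clock: 12.55
eef_pos: [0.5976, 0.1051, 0.1779]
tool_rot: [-3.141, 0.0, -0.222]
force: [-0.0, 0.7, -2.6]
width: 0.0118
grip_force: 78.1
clock: 12.68
eef_pos: [0.5981, 0.1034, 0.1776]
tool_rot: [3.141, -0.0, -0.224]
force: [-0.4, 1.1, -2.6]
width: 0.012
grip_force: 78.1
```

View pics/g5.png

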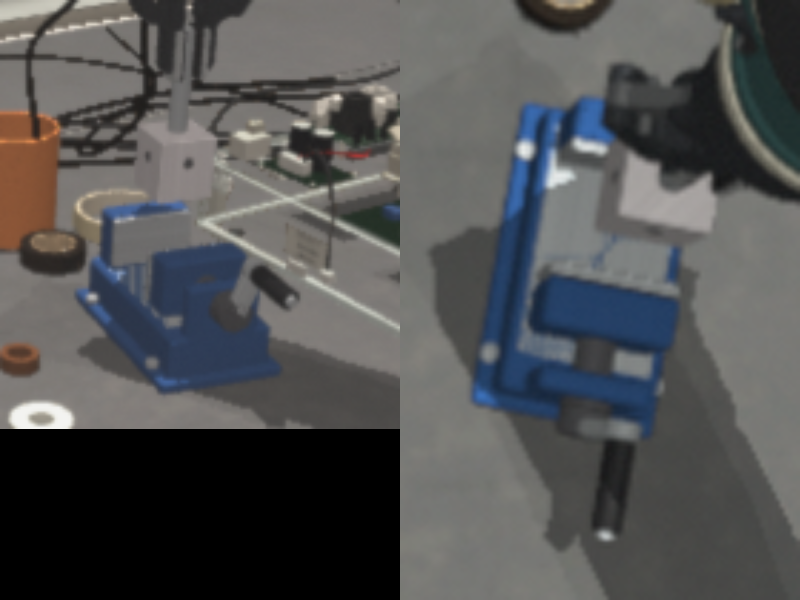

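The hub hangs upright above the bed, with its foot clear of the jaws. I'll correct xy and lower it.

```bash

python3 -m pendant '[{"travel":[-0.15,0.4,0],"rot":[0,0,0.008],"hand":1},{"travel":[0,0,0],"rot":[0,0,0],"hand":1}]'
python3 -m pendant '[{"travel":[0,0,-2],"rot":[0,0,0],"hand":1},{"travel":[0,0,-2],"rot":[0,0,0],"hand":1},{"travel":[0,0,-1.5],"rot":[0,0,0],"hand":1},{"travel":[0,0,-0.8],"rot":[0,0,0],"hand":1},{"travel":[0,0,0],"rot":[0,0,0],"hand":1}]'
python3 -m pendant '[{"travel":[0,0,-0.3],"rot":[0,0,0],"hand":1},{"travel":[0,0,-0.2],"rot":[0,0,0],"hand":1},{"travel":[0,0,-0.1],"rot":[0,0,0],"hand":1},{"travel":[0,0,0],"rot":[0,0,0],"hand":1}]'
```

```text
clock: 13.02
eef_pos: [0.5947, 0.1121, 0.1781]
tool_rot: [-3.141, 0.0, -0.207]
force: [-0.5, 0.4, -2.9]
width: 0.0118
grip_force: 78.1
clock: 13.65
eef_pos: [0.5948, 0.1109, 0.1144]
tool_rot: [3.142, 0.001, -0.209]
force: [0.3, -0.1, -2.8]
width: 0.0121
grip_force: 78.1
clock: 14.15
eef_pos: [0.5951, 0.1109, 0.109]
tool_rot: [-3.142, -0.0, -0.209]
force: [-0.1, -0.9, -2.8]
width: 0.0119
grip_force: 78.1
```

```bash

python3 -m pendant '[{"travel":[0.1,-0.3,0],"rot":[0,0,-0.007],"hand":1},{"travel":[0,0,0],"rot":[0,0,0],"hand":1},{"travel":[0,0,0],"rot":[0,0,0],"hand":1}]'
python3 -m pendant '[{"travel":[0,0,-0.1],"rot":[0,0,0],"hand":1},{"travel":[0,0,-0.1],"rot":[0,0,0],"hand":1},{"travel":[0,0,0],"rot":[0,0,0],"hand":1}]'
```

```text
clock: 14.52
eef_pos: [0.5961, 0.1079, 0.109]
tool_rot: [-3.142, 0.0, -0.216]
force: [-0.0, 0.5, -3.1]
width: 0.0124
grip_force: 78.1
clock: 14.9
eef_pos: [0.5963, 0.1082, 0.1075]
tool_rot: [-3.141, -0.001, -0.216]
force: [-1.5, 0.3, 4.4]
width: 0.012
grip_force: 78.9
```

```bash

python3 -m pendant '[{"travel":[0,0,0],"rot":[0,0,0],"hand":4},{"travel":[0,0,0],"rot":[0,0,0],"hand":4},{"travel":[0,0,0],"rot":[0,0,0],"hand":4},{"travel":[0,0,3.3],"rot":[0,0,0],"hand":4},{"travel":[0,0,3.3],"rot":[0,0,0],"hand":4}]'
python3 -m pendant '[{"travel":[-4.6,0.58,0],"rot":[0,0,0],"hand":4},{"travel":[-4.6,0.58,0],"rot":[0,0,0],"hand":4},{"travel":[-4.6,0.58,0],"rot":[0,0,0],"hand":4},{"travel":[0,0,0],"rot":[0,0,0],"hand":4},{"travel":[0,0,0],"rot":[0,0,0],"hand":4}]'
python3 - <<'E'
from h import *
f=vision.grab_frame("scene")
W=cloud(f)
cv2.imwrite("pics/g6.png",cv2.resize(f["pixels"][170:270,365:465],(600,600),interpolation=cv2.INTER_CUBIC))
for q in("handle_grip","screw_axis","post_tip","hub"):
  for r in vision.pinpoint("scene",q)[:1]:
    u,v=r["xy"][0]*640,r["xy"][1]*480; print(q,r["conf"],u,v,W[int(v),int(u)].round(3))
E
```

```text
clock: 15.52
eef_pos: [0.5958, 0.1079, 0.1736]
tool_rot: [-3.142, 0.001, -0.216]
force: [-0.3, 1.0, 0.6]
width: 0.04
grip_force: 0.0
clock: 16.15
eef_pos: [0.4587, 0.1252, 0.1733]
tool_rot: [-3.141, -0.001, -0.217]
force: [0.6, 0.3, 0.1]
width: 0.0401
grip_force: 0.0
handle_grip 0.91 439.10400000000004 240.81600000000003 [0.45  0.13  0.099]
screw_axis 0.62 430.592 254.78400000000002 [0.5   0.101 0.039]
post_tip 0.88 402.624 181.00799999999998 [ 0.966 -0.201  0.   ]
hub 0.94 398.20799999999997 237.6 [0.544 0.151 0.071]
```

View pics/g6.png

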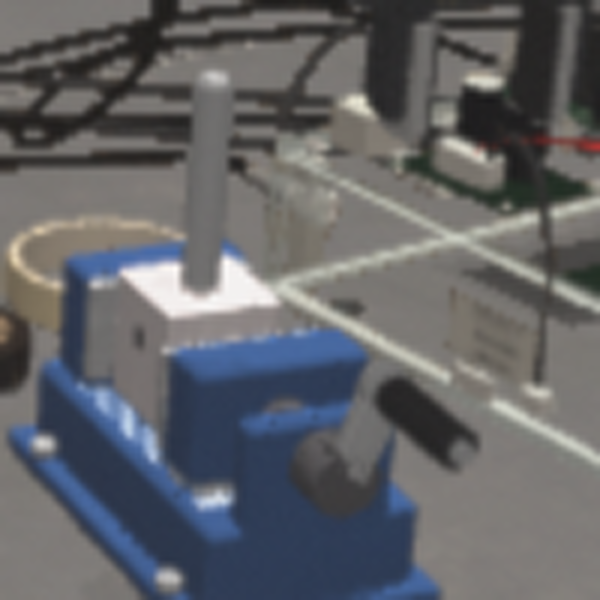

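The hub stands upright on the bed between the open jaws, and the handle sleeve at (430,420) is near the top. I'll pinch it and plan the closing arc.

```bash

python3 -m pendant '[{"travel":[-0.05,0.05,-4],"rot":[0,0,0],"hand":4},{"travel":[0,0,-4],"rot":[0,0,0],"hand":4},{"travel":[0,0,-3.7],"rot":[0,0,0],"hand":4},{"travel":[0,0,0],"rot":[0,0,0],"hand":1},{"travel":[0,0,0],"rot":[0,0,0],"hand":1}]' 60
python3 -m pendant '[{"travel":[0,0,0],"rot":[0,0,0],"hand":1},{"travel":[0,0,0],"rot":[0,0,0],"hand":1},{"travel":[0,0,0],"rot":[0,0,0],"hand":1}]'
python3 - <<'E'
from h import *
yaw=-.216;e=np.array([-np.sin(yaw),np.cos(yaw)])
p=np.array(sense()["eef_pos"]);print("angle",np.arctan2(-(p[:2]@e-.2327),p[2]+.038-.062))
a=.34
for st in [.4545]*11:
    b=a+st;dy=-.034*(np.sin(b)-np.sin(a));dz=.034*(np.cos(b)-np.cos(a))
    print(round(b,2),(np.r_[e*dy,dz]*100).round(2).tolist());a=b
E
```

```text
clock: 17.02
eef_pos: [0.4575, 0.1263, 0.0567]
tool_rot: [-3.141, 0.001, -0.216]
force: [0.1, 3.5, -15.1]
width: 0.0128
grip_force: 58.4
clock: 17.4
eef_pos: [0.4575, 0.1262, 0.0567]
tool_rot: [-3.141, -0.0, -0.216]
force: [-2.1, 5.0, -13.8]
width: 0.0132
grip_force: 58.6
angle 0.33553918074720485
0.79 [-0.28, -1.26, -0.82]
1.25 [-0.17, -0.78, -1.31]
1.7 [-0.03, -0.14, -1.53]
2.16 [0.12, 0.53, -1.43]
2.61 [0.24, 1.09, -1.05]
3.07 [0.31, 1.43, -0.46]
3.52 [0.32, 1.48, 0.23]
3.98 [0.27, 1.23, 0.87]
4.43 [0.16, 0.73, 1.34]
4.88 [0.02, 0.08, 1.53]
5.34 [-0.13, -0.58, 1.41]
```

```bash

python3 -m pendant '[{"travel":[-0.28,-1.26,-0.87],"rot":[0,0,0],"hand":1},{"travel":[-0.17,-0.78,-1.31],"rot":[0,0,0],"hand":1},{"travel":[0,0,0],"rot":[0,0,0],"hand":1}]'
python3 -m pendant '[{"travel":[-0.03,-0.14,-1.53],"rot":[0,0,0],"hand":1},{"travel":[0.12,0.53,-1.43],"rot":[0,0,0],"hand":1},{"travel":[0,0,0],"rot":[0,0,0],"hand":1}]'
python3 -m pendant '[{"travel":[0.24,1.09,-1.05],"rot":[0,0,0],"hand":1},{"travel":[0.31,1.43,-0.46],"rot":[0,0,0],"hand":1},{"travel":[0,0,0],"rot":[0,0,0],"hand":1}]'
```

```text
clock: 17.77
eef_pos: [0.4531, 0.1062, 0.0347]
tool_rot: [-3.14, -0.0, -0.216]
force: [-4.0, 7.9, -9.1]
width: 0.0133
grip_force: 59.3
clock: 18.15
eef_pos: [0.454, 0.1106, 0.0051]
tool_rot: [-3.14, -0.0, -0.215]
force: [-6.8, 7.8, -3.6]
width: 0.0129
grip_force: 60.0
clock: 18.52
eef_pos: [0.4596, 0.1357, -0.0096]
tool_rot: [-3.141, -0.001, -0.215]
force: [-6.8, 7.3, -2.4]
width: 0.0127
grip_force: 60.0
```

```bash

python3 -m pendant '[{"travel":[0.34,1.5,0.23],"rot":[0,0,0],"hand":1},{"travel":[0.27,1.23,0.87],"rot":[0,0,0],"hand":1},{"travel":[0,0,0],"rot":[0,0,0],"hand":1}]' 80
python3 -m pendant '[{"travel":[0.16,0.73,1.34],"rot":[0,0,0],"hand":1},{"travel":[0,0,0],"rot":[0,0,0],"hand":1}]'
python3 -m pendant '[{"travel":[0.02,0.08,1.53],"rot":[0,0,0],"hand":1},{"travel":[0,0,0],"rot":[0,0,0],"hand":1}]'
python3 -m pendant '[{"travel":[-0.13,-0.58,1.41],"rot":[0,0,0],"hand":1},{"travel":[0,0,0],"rot":[0,0,0],"hand":1}]'
python3 - <<'E'
from h import *
yaw=-.216;e=np.array([-np.sin(yaw),np.cos(yaw)])
p=np.array(sense()["eef_pos"]);print("angle",2*np.pi+np.arctan2(-(p[:2]@e-.2327),p[2]+.038-.062),(p[:2]@e-.2327,p[2]-.024))
E
```

```text
clock: 18.9
eef_pos: [0.4659, 0.1634, 0.0019]
tool_rot: [-3.14, -0.001, -0.215]
force: [-8.6, 6.9, 3.7]
width: 0.0124
grip_force: 80.9
clock: 19.15
eef_pos: [0.4675, 0.1704, 0.0155]
tool_rot: [-3.14, -0.001, -0.215]
force: [-9.2, 6.1, 4.0]
width: 0.0123
grip_force: 81.4
clock: 19.4
eef_pos: [0.4676, 0.1708, 0.0309]
tool_rot: [-3.14, -0.001, -0.216]
force: [-8.8, 4.9, 3.8]
width: 0.0123
grip_force: 81.4
clock: 19.65
eef_pos: [0.4662, 0.1646, 0.0449]
tool_rot: [-3.141, -0.001, -0.216]
force: [-8.9, 5.7, 6.1]
width: 0.0122
grip_force: 81.3
angle 5.353026657721703 (np.float64(0.02799540611636689), np.float64(0.0208715680907127))
```

```bash

python3 -m pendant '[{"travel":[0,0,0],"rot":[0,0,0],"hand":4},{"travel":[0,0,0],"rot":[0,0,0],"hand":4},{"travel":[0,0,4.5],"rot":[0,0,0],"hand":4},{"travel":[0,0,4.5],"rot":[0,0,0],"hand":4},{"travel":[0,0,4.5],"rot":[0,0,0],"hand":4}]'
python3 -m pendant '[{"travel":[-4,6,0],"rot":[0,0,0],"hand":6},{"travel":[-4,6,0],"rot":[0,0,0],"hand":6},{"travel":[0,0,0],"rot":[0,0,0],"hand":6}]'
cat > chk.py <<'E'
from h import *
from meas import blob
import sys
a=vision.grab_frame("scene");b=vision.grab_frame("top")
i=cv2.resize(a["pixels"][170:270,365:465],(400,400),interpolation=cv2.INTER_CUBIC);j=cv2.resize(b["pixels"][180:330,370:470],(400,600),interpolation=cv2.INTER_CUBIC)
c=np.zeros((600,800,3),np.uint8);c[:400,:400]=i;c[:,400:]=j;cv2.imwrite("pics/%s.png"%sys.argv[1],c)
W=cloud(b);yaw=-.216;d=np.array([np.cos(yaw),np.sin(yaw)]);e=np.array([-d[1],d[0]]);C=np.array([.5778,.1115])
w=np.zeros((480,640),bool);w[195:330,385:460]=1
P=W[w&(W[...,2]>.15)&(W[...,2]<.18)];P=P[np.linalg.norm(P[:,:2]-[.6,.107],axis=1)<.03] if len(P) else P
if len(P): print("tip",P.mean(0).round(4),len(P),"vise",(P[:,:2].mean(0)-C)@d,(P[:,:2].mean(0)-C)@e)
for cam,f in(("scene",a),("top",b)):
  for r in vision.pinpoint(cam,"post_tip")[:1]:
    x=at_z(f,r["xy"][0]*640,r["xy"][1]*480,.166);print(cam,"tip",r["conf"],x.round(4),(x[:2]-C)@d,(x[:2]-C)@e)
P=W[w&(W[...,2]>.08)&(W[...,2]<.095)];
im=b["pixels"];hsv=cv2.cvtColor(im,cv2.COLOR_BGR2HSV).astype(int);H,S,V=hsv[...,0],hsv[...,1],hsv[...,2]
box=np.zeros((480,640),bool);box[225:335,255:380]=1
blob(b,box&(V>165)&(S<60),.012,"white");blob(b,box&(S>90)&(V>110)&(H>20)&(H<35),.010,"brass");blob(b,box&(V<72),.014,"black")
E
python3 chk.py g7
```

```text
clock: 20.27
eef_pos: [0.4663, 0.1641, 0.1802]
tool_rot: [-3.141, -0.001, -0.216]
force: [0.5, -0.6, 0.2]
width: 0.0399
grip_force: 0.0
clock: 20.65
eef_pos: [0.3946, 0.2718, 0.1792]
tool_rot: [-3.14, -0.001, -0.21]
force: [1.4, -0.5, 0.6]
width: 0.0599
grip_force: 0.0
tip [0.5992 0.1089 0.1634] 62 vise 0.02141315575743214 0.0020507215356760137
scene tip 0.64 [0.6074 0.1007 0.166 ] 0.031205817778325203 -0.004230697489109597
top tip 0.72 [0.5983 0.1073 0.166 ] 0.020942175703784295 0.00033066723526343524
white px 339.1 279.9 r mm 22.7 [0.5115 0.2761]
brass px 304.7 246.5 r mm 18.4 [0.5831 0.3461]
brass px 273.7 276.5 r mm 18.5 [0.5218 0.4116]
black px 359.5 314.7 r mm 69.8 [0.4391 0.2367]
black px 322.3 312.7 r mm 14.7 [0.4451 0.3129]
black px 322.5 331.7 r mm 14.4 [0.407  0.3135]
```

View pics/g7.png

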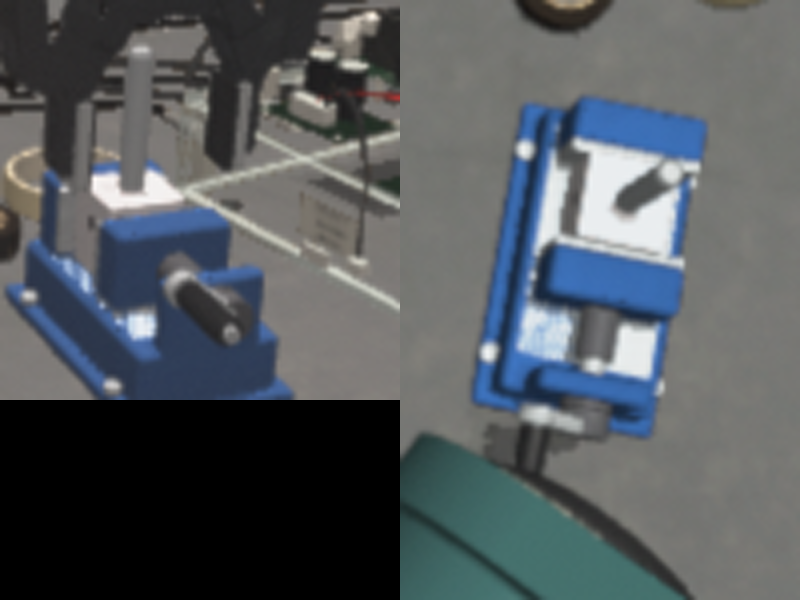

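The foot is flush between both jaws, and the handle has stopped on the left at about 5.35 rad, which is 0.95 rad past touch. Next is the white ring.

```bash

python3 -m pendant '[{"travel":[5.9,0.2,0],"rot":[0,0,0],"hand":6},{"travel":[5.7,0.2,0],"rot":[0,0,0],"hand":6},{"travel":[0,0,-4],"rot":[0,0,0],"hand":6},{"travel":[0,0,-4],"rot":[0,0,0],"hand":6},{"travel":[0,0,0],"rot":[0,0,0],"hand":6}]'
python3 -m pendant '[{"travel":[0,0,0],"rot":[0,0,0],"hand":6}]'
```

```text
clock: 21.48
eef_pos: [0.5119, 0.2703, 0.096]
tool_rot: [3.139, 0.004, -0.218]
force: [-0.3, 0.8, 1.1]
width: 0.0601
grip_force: 0.0
clock: 21.6
eef_pos: [0.5136, 0.2721, 0.0997]
tool_rot: [-3.141, -0.001, -0.217]
force: [-0.2, 0.6, -0.6]
width: 0.0602
grip_force: 0.0
```

```bash

python3 -m pendant '[{"travel":[-0.2,0.4,-3],"rot":[0,0,0],"hand":6},{"travel":[0,0,-3],"rot":[0,0,0],"hand":6},{"travel":[0,0,-2.5],"rot":[0,0,0],"hand":6},{"travel":[0,0,0],"rot":[0,0,0],"hand":6}]'
python3 -m pendant '[{"travel":[0,0,-1],"rot":[0,0,0],"hand":6},{"travel":[0,0,-1],"rot":[0,0,0],"hand":6},{"travel":[0,0,-0.6],"rot":[0,0,0],"hand":6},{"travel":[0,0,0],"rot":[0,0,0],"hand":6},{"travel":[0,0,0],"rot":[0,0,0],"hand":6}]'
python3 - <<'E'
from h import *
f=vision.grab_frame("scene")
u,v=proj(f,[(.5113,.2761,.03)])[0].astype(int);print(u,v)
cv2.imwrite("pics/g8.png",cv2.resize(f["pixels"][v-40:v+40,u-50:u+50],(750,600),interpolation=cv2.INTER_CUBIC))
E
```

```text
clock: 22.1
eef_pos: [0.5109, 0.276, 0.0137]
tool_rot: [3.141, 0.0, -0.217]
force: [0.1, 0.3, 0.4]
width: 0.0596
grip_force: 0.0
clock: 22.72
eef_pos: [0.5108, 0.2763, -0.0125]
tool_rot: [-3.141, -0.0, -0.216]
force: [0.3, 0.4, -0.2]
width: 0.06
grip_force: 0.0
355 277
```

View pics/g8.png

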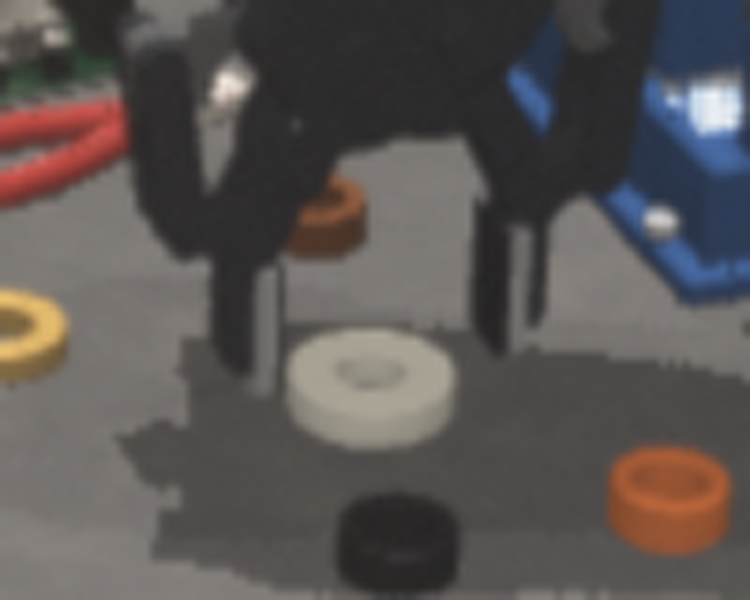

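The fingers straddle the white ring, with the tips a few mm above the bench around (262,390). I'll go 6 mm lower and close.

```bash

python3 -m pendant '[{"travel":[0,0,-0.3],"rot":[0,0,0],"hand":6},{"travel":[0,0,-0.3],"rot":[0,0,0],"hand":6},{"travel":[0,0,0],"rot":[0,0,0],"hand":3.5}]' 40
python3 -m pendant '[{"travel":[0,0,0],"rot":[0,0,0],"hand":3.5},{"travel":[0,0,0],"rot":[0,0,0],"hand":3.5},{"travel":[0,0,0],"rot":[0,0,0],"hand":3.5}]'
```

```text
clock: 23.15
eef_pos: [0.5106, 0.2761, -0.019]
tool_rot: [3.141, 0.0, -0.216]
force: [-1.4, -1.7, 10.1]
width: 0.0433
grip_force: 13.8
clock: 23.52
eef_pos: [0.5106, 0.2761, -0.0186]
tool_rot: [3.142, 0.0, -0.216]
force: [-1.5, -2.0, 5.8]
width: 0.0414
grip_force: 40.0
```

```bash

python3 -m pendant '[{"travel":[0,0,0.5],"rot":[0,0,0],"hand":3.5},{"travel":[0,0,3],"rot":[0,0,0],"hand":3.5},{"travel":[0,0,5],"rot":[0,0,0],"hand":3.5},{"travel":[0,0,5],"rot":[0,0,0],"hand":3.5},{"travel":[0,0,5],"rot":[0,0,0],"hand":3.5}]' 50
python3 -m pendant '[{"travel":[2.2,-4.2,0],"rot":[0,0,0],"hand":3.5},{"travel":[2.2,-4.2,0],"rot":[0,0,0],"hand":3.5},{"travel":[2.2,-4.2,0],"rot":[0,0,0],"hand":3.5},{"travel":[2.2,-4.2,0],"rot":[0,0,0],"hand":3.5},{"travel":[0,0,0],"rot":[0,0,0],"hand":3.5}]'
python3 -m pendant '[{"travel":[0,0,0],"rot":[0,0,0],"hand":3.5}]'
```

```text
clock: 24.15
eef_pos: [0.5105, 0.276, 0.1681]
tool_rot: [-3.141, -0.0, -0.216]
force: [0.2, -0.1, -0.7]
width: 0.0411
grip_force: 50.6
clock: 24.78
eef_pos: [0.6, 0.104, 0.166]
tool_rot: [3.141, -0.0, -0.222]
force: [0.3, -0.2, -1.1]
width: 0.0412
grip_force: 50.7
clock: 24.9
eef_pos: [0.5984, 0.1087, 0.1664]
tool_rot: [-3.141, 0.0, -0.216]
force: [0.5, 0.9, 0.1]
width: 0.0415
grip_force: 50.7
```

```bash

python3 -m pendant '[{"travel":[0.08,-0.12,0],"rot":[0,0,0],"hand":3.5},{"travel":[0,0,-1],"rot":[0,0,0],"hand":3.5},{"travel":[0,0,-0.5],"rot":[0,0,0],"hand":3.5},{"travel":[0,0,0],"rot":[0,0,0],"hand":3.5}]'
python3 -m pendant '[{"travel":[0,0,-0.4],"rot":[0,0,0],"hand":3.5},{"travel":[0,0,-0.4],"rot":[0,0,0],"hand":3.5},{"travel":[0,0,-0.4],"rot":[0,0,0],"hand":3.5},{"travel":[0,0,0],"rot":[0,0,0],"hand":3.5}]'
```

```text
clock: 25.4
eef_pos: [0.5991, 0.107, 0.1506]
tool_rot: [3.141, 0.001, -0.216]
force: [0.4, -0.3, -1.1]
width: 0.0413
grip_force: 50.7
clock: 25.9
eef_pos: [0.5993, 0.1069, 0.1389]
tool_rot: [3.142, 0.001, -0.216]
force: [-0.5, 0.7, -0.3]
width: 0.0412
grip_force: 50.7
```

```bash

python3 -m pendant '[{"travel":[0,0,-1.5],"rot":[0,0,0],"hand":3.5},{"travel":[0,0,-1.5],"rot":[0,0,0],"hand":3.5},{"travel":[0,0,-1.5],"rot":[0,0,0],"hand":3.5},{"travel":[0,0,0],"rot":[0,0,0],"hand":3.5}]'
python3 -m pendant '[{"travel":[0,0,-0.5],"rot":[0,0,0],"hand":3.5},{"travel":[0,0,-0.5],"rot":[0,0,0],"hand":3.5},{"travel":[0,0,-0.3],"rot":[0,0,0],"hand":3.5},{"travel":[0,0,0],"rot":[0,0,0],"hand":3.5}]'
```

```text
clock: 26.4
eef_pos: [0.599, 0.107, 0.0928]
tool_rot: [3.141, 0.002, -0.216]
force: [0.4, 0.0, 0.1]
width: 0.0409
grip_force: 51.1
clock: 26.9
eef_pos: [0.5994, 0.1069, 0.0811]
tool_rot: [3.142, 0.0, -0.216]
force: [-0.8, -0.3, -0.5]
width: 0.0408
grip_force: 51.1
```

```bash

python3 -m pendant '[{"travel":[0,0,0],"rot":[0,0,0],"hand":6},{"travel":[0,0,0],"rot":[0,0,0],"hand":6},{"travel":[0,0,3],"rot":[0,0,0],"hand":6},{"travel":[0,0,4],"rot":[0,0,0],"hand":6},{"travel":[0,0,4],"rot":[0,0,0],"hand":5.2}]'
cat > rings.py <<'E'
from h import *
from meas import blob
b=vision.grab_frame("top");im=b["pixels"];hsv=cv2.cvtColor(im,cv2.COLOR_BGR2HSV).astype(int);H,S,V=hsv[...,0],hsv[...,1],hsv[...,2]
box=np.zeros((480,640),bool);box[215:340,245:400]=1
blob(b,box&(V>165)&(S<60),.012,"white");blob(b,box&(S>90)&(V>110)&(H>20)&(H<35),.010,"brass");blob(b,box&(V<72),.014,"black")
a=vision.grab_frame("scene");W=cloud(a)
C=np.array([.6,.1072])
m=(np.linalg.norm(W[...,:2]-C,axis=-1)<.024)&(W[...,2]>.09)&(W[...,2]<.17)
hs=cv2.cvtColor(a["pixels"],cv2.COLOR_BGR2HSV)
P=W[m];r=np.linalg.norm(P[:,:2]-C,axis=1)
print("near post: z hist of r>10mm:",np.histogram(P[r>.011][:,2],bins=np.arange(.085,.171,.005))[0])
s=sense();print(s["eef_pos"],s["clock"])
E
python3 rings.py
python3 - <<'E'
from h import *
f=vision.grab_frame("scene")
cv2.imwrite("pics/g9.png",cv2.resize(f["pixels"][170:270,365:465],(500,500),interpolation=cv2.INTER_CUBIC))
E
```

```text
clock: 27.52
eef_pos: [0.5994, 0.107, 0.1926]
tool_rot: [-3.141, 0.0, -0.216]
force: [0.8, 0.5, 0.2]
width: 0.0523
grip_force: 0.0
white px 249.2 224.2 r mm 23.5 [0.6323 0.4615]
brass px 304.7 246.5 r mm 18.4 [0.5831 0.3461]
brass px 273.7 276.5 r mm 18.5 [0.5218 0.4116]
black px 397.2 253.9 r mm 28.9 [0.5629 0.1526]
black px 398.2 298.2 r mm 22.4 [0.4707 0.1552]
near post: z hist of r>10mm: [  0  38 103   2   0   0   0   1   0   0   0   1   0   0   0   0   0]
[0.60132704 0.10764316 0.1956667 ] 27.625
```

View pics/g9.png

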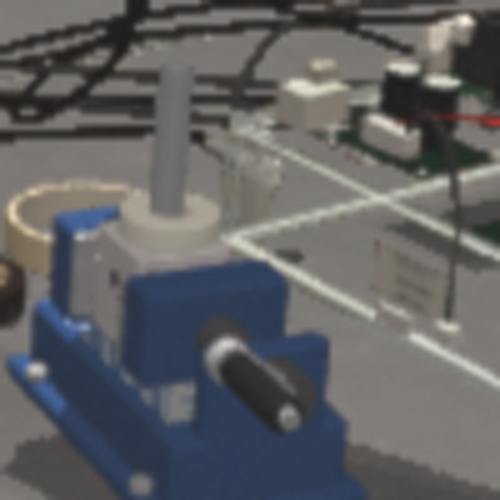

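The white ring is flat on the foot, and both brass rings are where they were. The collar wasn't detected this time, so I'll find it later. Now brass ring 1.

```bash

python3 -m pendant '[{"travel":[-0.36,4.77,0],"rot":[0,0,0],"hand":5.2},{"travel":[-0.36,4.77,0],"rot":[0,0,0],"hand":5.2},{"travel":[-0.36,4.77,0],"rot":[0,0,0],"hand":5.2},{"travel":[-0.36,4.77,0],"rot":[0,0,0],"hand":5.2},{"travel":[-0.36,4.77,0],"rot":[0,0,0],"hand":5.2}]'
python3 -m pendant '[{"travel":[0,0,-4],"rot":[0,0,0],"hand":5.2},{"travel":[0,0,-4],"rot":[0,0,0],"hand":5.2},{"travel":[0,0,-4],"rot":[0,0,0],"hand":5.2},{"travel":[0,0,0],"rot":[0,0,0],"hand":5.2},{"travel":[0,0,0],"rot":[0,0,0],"hand":5.2}]'
```

```text
clock: 28.3
eef_pos: [0.581, 0.3466, 0.1901]
tool_rot: [3.141, 0.001, -0.216]
force: [-0.2, -0.5, -0.2]
width: 0.0516
grip_force: 0.0
clock: 28.92
eef_pos: [0.5819, 0.3459, 0.0725]
tool_rot: [-3.141, -0.0, -0.216]
force: [-0.2, 1.4, 0.3]
width: 0.052
grip_force: 0.0
```

```bash
python3 - <<'E'
from h import *
for cam in("top","scene"):
  f=vision.grab_frame(cam)
  for r in vision.pinpoint(cam,"black_collar"):
    u,v=r["xy"][0]*640,r["xy"][1]*480;px=f["pixels"][int(v)-4:int(v)+5,int(u)-7:int(u)+8].reshape(-1,3);print(cam,round(r["conf"],2),int(u),int(v),at_z(f,u,v,.0).round(3)[:2],px.min(0),px.max(0))
E
```

```text
top 0.69 354 317 [0.433 0.246] [23 70 72] [ 79 104 196]
top 0.6 322 312 [0.446 0.311] [43 45 44] [119 125 124]
scene 0.67 344 267 [0.597 0.245] [41 53 73] [121 125 140]
scene 0.62 392 304 [0.434 0.245] [47 72 83] [ 82 100 183]
scene 0.57 355 315 [0.438 0.324] [37 38 40] [123 127 131]
```

```bash

python3 -m pendant '[{"travel":[0.12,0,-3],"rot":[0,0,0],"hand":5.2},{"travel":[0,0,-3],"rot":[0,0,0],"hand":5.2},{"travel":[0,0,-1.8],"rot":[0,0,0],"hand":5.2},{"travel":[0,0,-1],"rot":[0,0,0],"hand":5.2},{"travel":[0,0,0],"rot":[0,0,0],"hand":5.2}]' 40
python3 -m pendant '[{"travel":[0,0,0],"rot":[0,0,0],"hand":2.8},{"travel":[0,0,0],"rot":[0,0,0],"hand":2.8},{"travel":[0,0,0],"rot":[0,0,0],"hand":2.8},{"travel":[0,0,0],"rot":[0,0,0],"hand":2.8}]' 40
python3 -m pendant '[{"travel":[0,0,0.5],"rot":[0,0,0],"hand":2.8},{"travel":[0,0,3],"rot":[0,0,0],"hand":2.8},{"travel":[0,0,5],"rot":[0,0,0],"hand":2.8},{"travel":[0,0,5],"rot":[0,0,0],"hand":2.8},{"travel":[0,0,5],"rot":[0,0,0],"hand":2.8}]' 50
```

```text
clock: 29.75
eef_pos: [0.5828, 0.3455, -0.0166]
tool_rot: [-3.141, 0.0, -0.216]
force: [-0.2, -0.3, 0.4]
width: 0.0519
grip_force: 0.0
clock: 30.25
eef_pos: [0.5833, 0.3458, -0.0152]
tool_rot: [-3.14, -0.001, -0.216]
force: [-2.4, -1.4, 8.8]
width: 0.0328
grip_force: 39.0
clock: 30.88
eef_pos: [0.5826, 0.3454, 0.1707]
tool_rot: [-3.141, -0.001, -0.216]
force: [0.5, 0.1, 0.1]
width: 0.0317
grip_force: 49.7
```

```bash

python3 -m pendant '[{"travel":[0.34,-4.77,0],"rot":[0,0,0],"hand":2.8},{"travel":[0.34,-4.77,0],"rot":[0,0,0],"hand":2.8},{"travel":[0.34,-4.77,0],"rot":[0,0,0],"hand":2.8},{"travel":[0.34,-4.77,0],"rot":[0,0,0],"hand":2.8},{"travel":[0.34,-4.77,0],"rot":[0,0,0],"hand":2.8}]'
python3 -m pendant '[{"travel":[0,0,0],"rot":[0,0,0],"hand":2.8},{"travel":[0,0,0],"rot":[0,0,0],"hand":2.8},{"travel":[0,0,0],"rot":[0,0,0],"hand":2.8}]'
```

```text
clock: 31.5
eef_pos: [0.5998, 0.1053, 0.169]
tool_rot: [-3.141, -0.001, -0.216]
force: [0.9, -0.5, -0.5]
width: 0.0315
grip_force: 49.7
clock: 31.88
eef_pos: [0.5995, 0.1084, 0.1686]
tool_rot: [-3.141, -0.0, -0.214]
force: [-0.8, 0.3, -0.2]
width: 0.0317
grip_force: 49.7
```

```bash

python3 -m pendant '[{"travel":[0.02,-0.13,0],"rot":[0,0,0],"hand":2.8},{"travel":[0,0,-1],"rot":[0,0,0],"hand":2.8},{"travel":[0,0,-0.6],"rot":[0,0,0],"hand":2.8},{"travel":[0,0,0],"rot":[0,0,0],"hand":2.8}]'
python3 -m pendant '[{"travel":[0,0,-0.4],"rot":[0,0,0],"hand":2.8},{"travel":[0,0,-0.4],"rot":[0,0,0],"hand":2.8},{"travel":[0,0,-0.6],"rot":[0,0,0],"hand":2.8},{"travel":[0,0,0],"rot":[0,0,0],"hand":2.8}]'
```

```text
clock: 32.38
eef_pos: [0.5995, 0.1056, 0.1514]
tool_rot: [3.141, 0.001, -0.216]
force: [-0.6, -0.5, -0.0]
width: 0.0317
grip_force: 49.7
clock: 32.88
eef_pos: [0.5999, 0.106, 0.1378]
tool_rot: [-3.141, 0.0, -0.216]
force: [3.4, 3.1, -3.0]
width: 0.0313
grip_force: 49.8
```

```bash

python3 -m pendant '[{"travel":[0.02,0.1,0],"rot":[0,0,0],"hand":2.8},{"travel":[0,0,-1.5],"rot":[0,0,0],"hand":2.8},{"travel":[0,0,-1.5],"rot":[0,0,0],"hand":2.8},{"travel":[0,0,-1.2],"rot":[0,0,0],"hand":2.8},{"travel":[0,0,0],"rot":[0,0,0],"hand":2.8}]'
python3 -m pendant '[{"travel":[0,0,-0.4],"rot":[0,0,0],"hand":2.8},{"travel":[0,0,-0.3],"rot":[0,0,0],"hand":2.8},{"travel":[0,0,0],"rot":[0,0,0],"hand":2.8}]'
```

```text
clock: 33.5
eef_pos: [0.5995, 0.1066, 0.095]
tool_rot: [3.141, 0.002, -0.216]
force: [-0.6, 0.1, -1.1]
width: 0.0319
grip_force: 50.1
clock: 33.88
eef_pos: [0.6001, 0.1065, 0.0892]
tool_rot: [3.141, 0.0, -0.216]
force: [-0.5, -0.6, -1.2]
width: 0.0319
grip_force: 50.1
```

```bash

python3 -m pendant '[{"travel":[0,0,0],"rot":[0,0,0],"hand":5.2},{"travel":[0,0,0],"rot":[0,0,0],"hand":5.2},{"travel":[0,0,3],"rot":[0,0,0],"hand":5.2},{"travel":[0,0,4],"rot":[0,0,0],"hand":5.2},{"travel":[0,0,3],"rot":[0,0,0],"hand":5.2}]'
python3 rings.py
```

```text
clock: 34.5
eef_pos: [0.6003, 0.1068, 0.191]
tool_rot: [-3.141, -0.001, -0.216]
force: [0.2, -0.7, -0.2]
width: 0.052
grip_force: 0.0
white px 249.2 224.2 r mm 23.5 [0.6323 0.4615]
brass px 273.7 276.5 r mm 18.5 [0.5218 0.4116]
black px 397.2 254.1 r mm 28.9 [0.5625 0.1526]
black px 398.2 298.0 r mm 22.4 [0.4713 0.1552]
near post: z hist of r>10mm: [ 0 40 71 33 67  0  0  0  0  0  0  0  0  0  1  0  0]
[0.60155001 0.1071165  0.19270077] 34.6
```

```bash

python3 -m pendant '[{"travel":[-1.33,5.07,0],"rot":[0,0,0],"hand":5.2},{"travel":[-1.33,5.07,0],"rot":[0,0,0],"hand":5.2},{"travel":[-1.33,5.07,0],"rot":[0,0,0],"hand":5.2},{"travel":[-1.33,5.07,0],"rot":[0,0,0],"hand":5.2},{"travel":[-1.33,5.07,0],"rot":[0,0,0],"hand":5.2}]'
python3 -m pendant '[{"travel":[-1.33,5.07,0],"rot":[0,0,0],"hand":5.2},{"travel":[0,0,-4],"rot":[0,0,0],"hand":5.2},{"travel":[0,0,-4],"rot":[0,0,0],"hand":5.2},{"travel":[0,0,-4],"rot":[0,0,0],"hand":5.2},{"travel":[0,0,0],"rot":[0,0,0],"hand":5.2}]'
python3 -m pendant '[{"travel":[0,0,0],"rot":[0,0,0],"hand":5.2}]'
```

```text
clock: 35.22
eef_pos: [0.533, 0.3615, 0.1889]
tool_rot: [3.141, 0.0, -0.216]
force: [1.1, -0.6, -0.3]
width: 0.052
grip_force: 0.0
clock: 35.85
eef_pos: [0.5188, 0.4096, 0.0665]
tool_rot: [3.138, 0.003, -0.216]
force: [1.0, -1.5, 0.8]
width: 0.052
grip_force: 0.0
clock: 35.98
eef_pos: [0.5207, 0.4115, 0.0707]
tool_rot: [-3.14, -0.001, -0.216]
force: [-0.8, 0.5, 1.1]
width: 0.0516
grip_force: 0.0
```

Next: go to eef z ≈ -0.015, grip, and lift.

```bash

python3 -m pendant '[{"travel":[0.1,0,-3],"rot":[0,0,0],"hand":5.2},{"travel":[0,0,-3],"rot":[0,0,0],"hand":5.2},{"travel":[0,0,-1.7],"rot":[0,0,0],"hand":5.2},{"travel":[0,0,-0.9],"rot":[0,0,0],"hand":5.2},{"travel":[0,0,0],"rot":[0,0,0],"hand":5.2}]' 40
python3 -m pendant '[{"travel":[0,0,0],"rot":[0,0,0],"hand":2.8},{"travel":[0,0,0],"rot":[0,0,0],"hand":2.8},{"travel":[0,0,0],"rot":[0,0,0],"hand":2.8},{"travel":[0,0,0],"rot":[0,0,0],"hand":2.8}]' 40
python3 -m pendant '[{"travel":[0,0,0.5],"rot":[0,0,0],"hand":2.8},{"travel":[0,0,3],"rot":[0,0,0],"hand":2.8},{"travel":[0,0,5],"rot":[0,0,0],"hand":2.8},{"travel":[0,0,5],"rot":[0,0,0],"hand":2.8},{"travel":[0,0,5],"rot":[0,0,0],"hand":2.8}]' 50
python3 -m pendant '[{"travel":[0,0,0],"rot":[0,0,0],"hand":2.8}]'
```

```text
clock: 36.6
eef_pos: [0.5215, 0.4111, -0.0163]
tool_rot: [-3.141, -0.0, -0.216]
force: [0.0, -0.6, 0.0]
width: 0.0519
grip_force: 0.0
clock: 37.1
eef_pos: [0.5218, 0.4113, -0.0154]
tool_rot: [-3.14, -0.001, -0.216]
force: [-0.7, -0.7, 5.3]
width: 0.0321
grip_force: 39.1
clock: 37.72
eef_pos: [0.5212, 0.4107, 0.1706]
tool_rot: [-3.141, -0.0, -0.216]
force: [-0.4, 0.1, -0.3]
width: 0.0319
grip_force: 49.7
clock: 37.85
eef_pos: [0.5227, 0.4122, 0.1732]
tool_rot: [-3.136, -0.005, -0.216]
force: [0.4, -0.4, -0.6]
width: 0.0319
grip_force: 49.7
```

```bash

python3 -m pendant '[{"travel":[1.29,-5.07,0],"rot":[0,0,0],"hand":2.8},{"travel":[1.29,-5.07,0],"rot":[0,0,0],"hand":2.8},{"travel":[1.29,-5.07,0],"rot":[0,0,0],"hand":2.8},{"travel":[1.29,-5.07,0],"rot":[0,0,0],"hand":2.8},{"travel":[1.29,-5.07,0],"rot":[0,0,0],"hand":2.8}]'
python3 -m pendant '[{"travel":[1.29,-5.07,0],"rot":[0,0,0],"hand":2.8},{"travel":[0,0,0],"rot":[0,0,0],"hand":2.8},{"travel":[0,0,0],"rot":[0,0,0],"hand":2.8},{"travel":[0,0,0],"rot":[0,0,0],"hand":2.8}]'
```

```text
clock: 38.48
eef_pos: [0.5858, 0.1554, 0.168]
tool_rot: [3.141, 0.0, -0.216]
force: [1.1, 0.8, -0.2]
width: 0.032
grip_force: 49.8
clock: 38.98
eef_pos: [0.5983, 0.108, 0.1682]
tool_rot: [-3.141, 0.0, -0.214]
force: [0.1, -0.1, -0.6]
width: 0.0318
grip_force: 49.8
```

```bash

python3 -m pendant '[{"travel":[0.13,-0.08,0],"rot":[0,0,0],"hand":2.8},{"travel":[0,0,-1],"rot":[0,0,0],"hand":2.8},{"travel":[0,0,-0.6],"rot":[0,0,0],"hand":2.8},{"travel":[0,0,0],"rot":[0,0,0],"hand":2.8}]'
python3 -m pendant '[{"travel":[0,0,-0.4],"rot":[0,0,0],"hand":2.8},{"travel":[0,0,-0.4],"rot":[0,0,0],"hand":2.8},{"travel":[0,0,-0.6],"rot":[0,0,0],"hand":2.8},{"travel":[0,0,0],"rot":[0,0,0],"hand":2.8}]'
```

```text
clock: 39.48
eef_pos: [0.5996, 0.1058, 0.1514]
tool_rot: [3.141, 0.001, -0.216]
force: [-0.3, 0.0, -0.9]
width: 0.0319
grip_force: 49.8
clock: 39.98
eef_pos: [0.5998, 0.1061, 0.1377]
tool_rot: [-3.141, 0.001, -0.216]
force: [1.3, 2.3, -1.6]
width: 0.0317
grip_force: 49.7
```

```bash

python3 -m pendant '[{"travel":[0.02,0.1,0],"rot":[0,0,0],"hand":2.8},{"travel":[0,0,-1.5],"rot":[0,0,0],"hand":2.8},{"travel":[0,0,-1.5],"rot":[0,0,0],"hand":2.8},{"travel":[0,0,-0.7],"rot":[0,0,0],"hand":2.8},{"travel":[0,0,0],"rot":[0,0,0],"hand":2.8}]'
python3 -m pendant '[{"travel":[0,0,-0.2],"rot":[0,0,0],"hand":2.8},{"travel":[0,0,0],"rot":[0,0,0],"hand":2.8},{"travel":[0,0,0],"rot":[0,0,0],"hand":5.2},{"travel":[0,0,0],"rot":[0,0,0],"hand":5.2},{"travel":[0,0,0],"rot":[0,0,0],"hand":5.2}]'
python3 -m pendant '[{"travel":[0,0,3],"rot":[0,0,0],"hand":5.2},{"travel":[0,0,3],"rot":[0,0,0],"hand":5.2},{"travel":[0,0,3],"rot":[0,0,0],"hand":5.2},{"travel":[-2,2,0],"rot":[0,0,0],"hand":4.6},{"travel":[0,0,0],"rot":[0,0,0],"hand":4.6}]'
python3 rings.py; python3 - <<'E'
from h import *
f=vision.grab_frame("top")
i=f["pixels"][215:345,250:400];cv2.imwrite("pics/g10.png",cv2.resize(i,(690,598),interpolation=cv2.INTER_CUBIC))
E
```

```text
clock: 40.6
eef_pos: [0.5998, 0.1068, 0.1004]
tool_rot: [3.141, 0.001, -0.216]
force: [-0.4, 0.6, -0.3]
width: 0.0319
grip_force: 49.9
clock: 41.22
eef_pos: [0.6003, 0.1068, 0.0994]
tool_rot: [-3.141, -0.0, -0.216]
force: [0.1, 0.7, -0.3]
width: 0.0519
grip_force: 0.0
clock: 41.85
eef_pos: [0.5793, 0.1285, 0.1898]
tool_rot: [-3.141, -0.0, -0.214]
force: [0.6, -0.4, -0.2]
width: 0.0462
grip_force: 0.0
white px 249.2 224.2 r mm 23.5 [0.6323 0.4615]
black px 397.1 254.3 r mm 27.9 [0.562  0.1527]
black px 397.5 299.0 r mm 23.5 [0.4692 0.1566]
near post: z hist of r>10mm: [ 0 39 61 39 42 35 64  2  1  0  0  0  0  1  0  0  0]
[0.58028584 0.12666486 0.18929995] 41.95
```

View pics/g10.png

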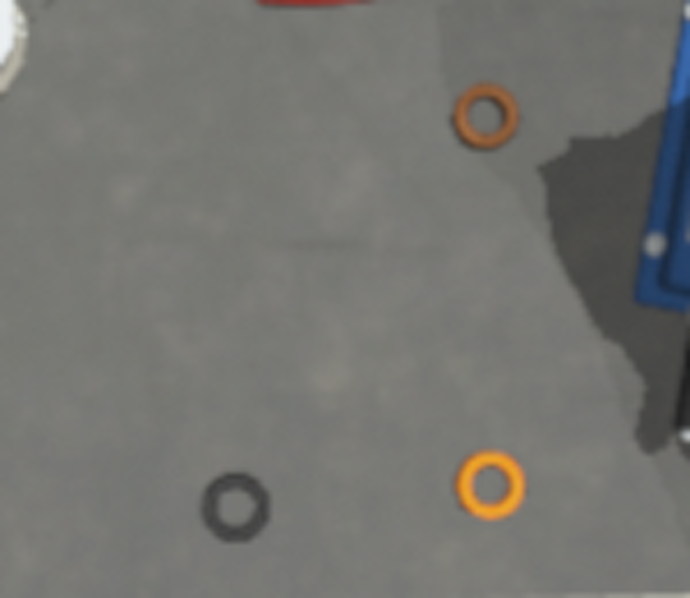

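The second brass ring is home, with the stack top at about 0.120 m. The collar has been knocked aside to crop (236,507), which is about pixel (301,325). I'll measure it there.

```bash
python3 - <<'E'
from h import *
from meas import blob
b=vision.grab_frame("top");V=b["pixels"].max(2)
box=np.zeros((480,640),bool);box[310:338,285:318]=1
for t in (85,95): blob(b,box&(V<t),.014,"collar")
a=vision.grab_frame("scene");W=cloud(a);p=proj(a,[at_z(b,301.3,325.2,.014)])[0];print(p,W[int(p[1]),int(p[0])])
E
```

```text
collar px 300.7 324.9 r mm 15.4 [0.4217 0.3577]
collar px 300.9 324.9 r mm 16.2 [0.4217 0.3573]
[345.67346477 319.11329367] [0.42980016 0.35198519 0.00750661]
```

```bash

python3 -m pendant '[{"travel":[-2.64,3.85,0],"rot":[0,0,0],"hand":4.6},{"travel":[-2.64,3.85,0],"rot":[0,0,0],"hand":4.6},{"travel":[-2.64,3.85,0],"rot":[0,0,0],"hand":4.6},{"travel":[-2.64,3.85,0],"rot":[0,0,0],"hand":4.6},{"travel":[-2.64,3.85,0],"rot":[0,0,0],"hand":4.6}]'
python3 -m pendant '[{"travel":[-2.64,3.85,0],"rot":[0,0,0],"hand":4.6},{"travel":[0,0,-4],"rot":[0,0,0],"hand":4.6},{"travel":[0,0,-4],"rot":[0,0,0],"hand":4.6},{"travel":[0,0,-4],"rot":[0,0,0],"hand":4.6},{"travel":[0,0,0],"rot":[0,0,0],"hand":4.6}]'
python3 -m pendant '[{"travel":[0,0,0],"rot":[0,0,0],"hand":4.6},{"travel":[0,0,0],"rot":[0,0,0],"hand":4.6}]'
```

```text
clock: 42.72
eef_pos: [0.4477, 0.3201, 0.1892]
tool_rot: [-3.142, 0.0, -0.217]
force: [0.7, 0.1, -0.2]
width: 0.0459
grip_force: 0.0
clock: 43.35
eef_pos: [0.4207, 0.3567, 0.0671]
tool_rot: [3.138, 0.003, -0.216]
force: [0.4, 0.9, 0.4]
width: 0.046
grip_force: 0.0
clock: 43.6
eef_pos: [0.4226, 0.3584, 0.0709]
tool_rot: [-3.14, -0.001, -0.217]
force: [-0.2, -0.2, 0.1]
width: 0.0459
grip_force: 0.0
```

```bash

python3 -m pendant '[{"travel":[-0.1,-0.1,-3],"rot":[0,0,0],"hand":4.6},{"travel":[0,0,-3],"rot":[0,0,0],"hand":4.6},{"travel":[0,0,-1.6],"rot":[0,0,0],"hand":4.6},{"travel":[0,0,-0.8],"rot":[0,0,0],"hand":4.6},{"travel":[0,0,0],"rot":[0,0,0],"hand":4.6}]' 40
python3 -m pendant '[{"travel":[0,0,0],"rot":[0,0,0],"hand":2.2},{"travel":[0,0,0],"rot":[0,0,0],"hand":2.2},{"travel":[0,0,0],"rot":[0,0,0],"hand":2.2},{"travel":[0,0,0],"rot":[0,0,0],"hand":2.2}]' 40
python3 -m pendant '[{"travel":[0,0,0.5],"rot":[0,0,0],"hand":2.2},{"travel":[0,0,3],"rot":[0,0,0],"hand":2.2},{"travel":[0,0,5],"rot":[0,0,0],"hand":2.2},{"travel":[0,0,5],"rot":[0,0,0],"hand":2.2},{"travel":[0,0,5],"rot":[0,0,0],"hand":2.2}]' 50
python3 -m pendant '[{"travel":[0,0,0],"rot":[0,0,0],"hand":2.2},{"travel":[0,0,0],"rot":[0,0,0],"hand":2.2}]'
```

```text
clock: 44.22
eef_pos: [0.421, 0.3571, -0.0144]
tool_rot: [-3.141, -0.0, -0.216]
force: [-0.3, 1.1, -0.5]
width: 0.046
grip_force: 0.0
clock: 44.72
eef_pos: [0.4212, 0.3572, -0.0137]
tool_rot: [-3.14, -0.001, -0.216]
force: [-1.4, -1.2, 6.8]
width: 0.027
grip_force: 38.9
clock: 45.35
eef_pos: [0.4207, 0.3567, 0.1726]
tool_rot: [-3.141, -0.0, -0.216]
force: [0.5, 0.5, 0.2]
width: 0.0267
grip_force: 49.3
clock: 45.6
eef_pos: [0.4208, 0.3565, 0.1703]
tool_rot: [-3.142, -0.0, -0.216]
force: [0.4, -0.1, -0.8]
width: 0.0265
grip_force: 49.3
```

```bash

python3 -m pendant '[{"travel":[2.98,-4.16,0],"rot":[0,0,0],"hand":2.2},{"travel":[2.98,-4.16,0],"rot":[0,0,0],"hand":2.2},{"travel":[2.98,-4.16,0],"rot":[0,0,0],"hand":2.2},{"travel":[2.98,-4.16,0],"rot":[0,0,0],"hand":2.2},{"travel":[2.98,-4.16,0],"rot":[0,0,0],"hand":2.2}]'
python3 -m pendant '[{"travel":[2.98,-4.16,0],"rot":[0,0,0],"hand":2.2},{"travel":[0,0,0],"rot":[0,0,0],"hand":2.2},{"travel":[0,0,0],"rot":[0,0,0],"hand":2.2},{"travel":[0,0,0],"rot":[0,0,0],"hand":2.2}]'
```

```text
clock: 46.22
eef_pos: [0.57, 0.1472, 0.169]
tool_rot: [3.141, 0.002, -0.216]
force: [-0.1, 0.5, -0.4]
width: 0.0267
grip_force: 49.3
clock: 46.72
eef_pos: [0.5989, 0.1083, 0.1698]
tool_rot: [-3.142, 0.001, -0.215]
force: [0.1, -0.2, 0.4]
width: 0.0261
grip_force: 49.3
```

```bash

python3 -m pendant '[{"travel":[0.07,-0.05,0],"rot":[0,0,0],"hand":2.2},{"travel":[0,0,-1],"rot":[0,0,0],"hand":2.2},{"travel":[0,0,-0.6],"rot":[0,0,0],"hand":2.2},{"travel":[0,0,0],"rot":[0,0,0],"hand":2.2}]'
python3 -m pendant '[{"travel":[0,0,-0.4],"rot":[0,0,0],"hand":2.2},{"travel":[0,0,-0.4],"rot":[0,0,0],"hand":2.2},{"travel":[0,0,-0.6],"rot":[0,0,0],"hand":2.2},{"travel":[0,0,0],"rot":[0,0,0],"hand":2.2}]'
```

```text
clock: 47.22
eef_pos: [0.5999, 0.1067, 0.1535]
tool_rot: [3.141, 0.001, -0.216]
force: [0.3, 0.3, -0.2]
width: 0.0267
grip_force: 49.3
clock: 47.72
eef_pos: [0.6, 0.1066, 0.1397]
tool_rot: [3.141, 0.001, -0.216]
force: [0.0, 0.0, -0.2]
width: 0.0269
grip_force: 49.3
```

```bash

python3 -m pendant '[{"travel":[0,0,-1.2],"rot":[0,0,0],"hand":2.2},{"travel":[0,0,-1.2],"rot":[0,0,0],"hand":2.2},{"travel":[0,0,-0.6],"rot":[0,0,0],"hand":2.2},{"travel":[0,0,0],"rot":[0,0,0],"hand":2.2},{"travel":[0,0,0],"rot":[0,0,0],"hand":2.2}]'
python3 -m pendant '[{"travel":[0,0,0],"rot":[0,0,0],"hand":4.6},{"travel":[0,0,0],"rot":[0,0,0],"hand":4.6},{"travel":[0,0,0],"rot":[0,0,0],"hand":4.6}]'
python3 -m pendant '[{"travel":[0,0,3],"rot":[0,0,0],"hand":4.6},{"travel":[0,0,4],"rot":[0,0,0],"hand":4.6},{"travel":[0,0,4],"rot":[0,0,0],"hand":4.6},{"travel":[-4,4,2],"rot":[0,0,0],"hand":4.6},{"travel":[-4,4,2],"rot":[0,0,0],"hand":4.6}]'
python3 -m pendant '[{"travel":[-4,4,0],"rot":[0,0,0],"hand":4.6},{"travel":[-4,4,0],"rot":[0,0,0],"hand":4.6},{"travel":[-3,4,0],"rot":[0,0,0],"hand":4.6},{"travel":[0,4,0],"rot":[0,0,0],"hand":4.6},{"travel":[0,0,0],"rot":[0,0,0],"hand":4.6}]'
python3 rings.py; python3 chk.py g11
python3 - <<'E'
from h import *
f=vision.grab_frame("scene");W=cloud(f)
for r in vision.pinpoint("scene","handle_grip")[:2]+vision.pinpoint("top","handle_grip")[:2]: print(r)
t=vision.grab_frame("top");T=cloud(t)
yaw=-.216;d=np.array([np.cos(yaw),np.sin(yaw)]);e=np.array([-d[1],d[0]])
p=T[...,:2]-np.array([.5778,.1115]);m=(p@d<-.1)&(p@d>-.135)&(abs(p@e)<.06)&(T[...,2]>.05)&(T[...,2]<.11)
print("handle e,z",(p@e)[m].mean(),T[...,2][m].mean(),T[...,2][m].max(),m.sum())
E
```

```text
clock: 48.35
eef_pos: [0.6005, 0.1068, 0.1105]
tool_rot: [-3.141, -0.0, -0.216]
force: [0.1, 0.0, 0.6]
width: 0.0267
grip_force: 49.3
clock: 48.72
eef_pos: [0.6004, 0.1067, 0.1104]
tool_rot: [-3.141, -0.0, -0.216]
force: [0.0, -0.5, 0.6]
width: 0.0459
grip_force: 0.0
clock: 49.35
eef_pos: [0.5193, 0.1875, 0.2611]
tool_rot: [-3.141, -0.0, -0.217]
force: [0.4, 1.5, -0.2]
width: 0.046
grip_force: 0.0
clock: 49.98
eef_pos: [0.4092, 0.3493, 0.2603]
tool_rot: [-3.141, 0.001, -0.212]
force: [0.2, -0.6, 0.0]
width: 0.0462
grip_force: 0.0
white px 249.2 224.2 r mm 23.5 [0.6323 0.4615]
white px 345.4 300.4 r mm 31.8 [0.469  0.2644]
black px 300.3 316.1 r mm 109.0 [0.4394 0.3582]
black px 353.8 301.6 r mm 85.3 [0.4661 0.2475]
black px 398.2 299.2 r mm 21.3 [0.4688 0.1553]
near post: z hist of r>10mm: [ 0 43 65 38 35 35 53 30 30 29  1  0  1  0  0  0  0]
[0.41028033 0.34648943 0.26008667] 50.075
tip [0.5991 0.1088 0.1637] 61 vise 0.021415556285088934 0.0019699115609373144
scene tip 0.73 [0.455  0.2228 0.166 ] -0.14382630945451538 0.08233812501240019
top tip 0.54 [0.6025 0.1042 0.166 ] 0.025701616528417275 -0.0018769381218675966
white px 348.6 298.6 r mm 21.9 [0.4725 0.2577]
black px 302.9 312.1 r mm 102.9 [0.4473 0.3526]
black px 355.2 298.4 r mm 74.7 [0.4725 0.2443]
{'xy': [0.6516, 0.5135], 'conf': 0.77}
{'xy': [0.6287, 0.6175], 'conf': 0.67}
handle e,z 0.02734631866556685 0.08969734685755121 0.09435889597480586 141
```

View pics/g11.png

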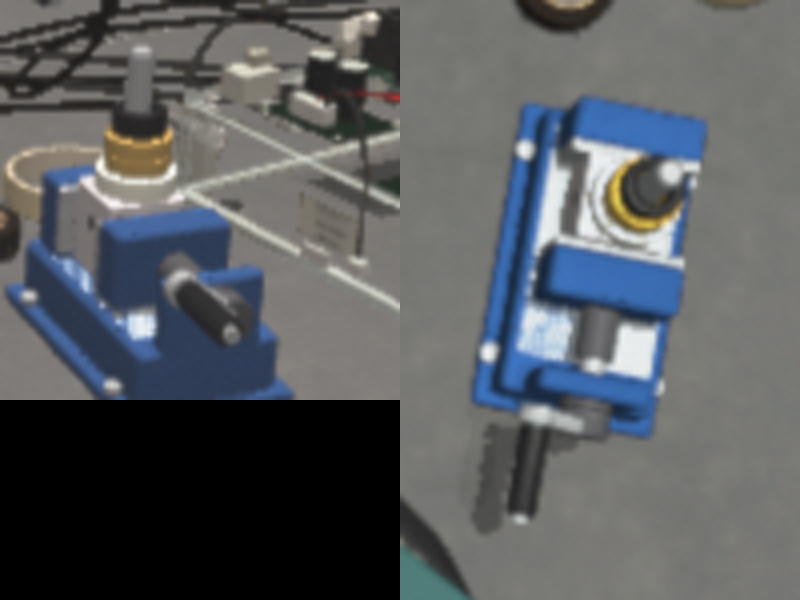

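The stack reads white, brass, brass, black, with its top at 0.134 m as expected. The crank measures about 5.36 rad, 0.95 past touch, and the robot is clear. Handing in.

```bash
python3 -c "
from workcell import job
print(job.hand_in())"
```

```text
the job is handed in; nothing more can be done
None
```

The job is handed in with no verdict returned: the hub is upright and clamped in the vise (crank about 0.95 rad past touch), with the white ring, both brass rings and the black collar fully home on the post in that order.

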